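# Refit the lens cell in the photometer's three-lug bayonet

### The job

Put the cleaned lens cell from its blue mat back into the analyser's photometer: lower it upright into the bayonet ring, turn it lightly until its three lugs drop through the three gaps, then push it down against the spring and turn it clockwise (seen from above) until all three lugs come up into their seats, so that the cell sits level and cannot rock. Work by feel and gently, never forcing it against the photometer; then let go, and leave the other things on the bench where they are.

Things in the scene. Friction and masses are not known exactly. Their poses are not given: they have to be found in the camera images.
- cell: Lens cell: upright aluminium barrel 62 mm tall, black-ribbed grip, glass recessed in its top; loose, 0.16 to 0.29 kg, standing on a blue cloth mat 4 mm thick. Origin: centre of its underside; z up its axis. Nose 34 mm across at the bottom, tapering out to 44 mm at 5 mm up; 44 mm across from there to 26 mm up; grip 48 mm across from 26 to 62 mm (take it from above at any angle round it).
- cell_lug (a point): Outer end of one of the cell's three equal lugs: on the cell's +x axis, 31 mm from its axis, 12 mm above its underside. The lugs stand at 0, 120 and 240 degrees round the cell; each is 11 mm wide, 4 mm thick (10 to 14 mm above the underside) and reaches out to 31 mm from the axis.
- photometer: Photometer unit, fixed to the bench: grey casting 130 mm wide and 30 mm high, a finned lamp house 93 mm high from 97 to 183 mm along its +x. Origin: on the bench under the axis of the round lens mount; z up. The mount is a tube 82 mm across, 62 mm high. Forces adding up to more than 40 N between cell and photometer count as forcing it; a 15 N grip is enough to press and turn it.
- mount_ring (a point): Centre of the mount's top, 62 mm above the bench, flush with the steel bayonet ring; opening 48 mm across. Three gaps 36 degrees wide, out to 35 mm from the axis, lie at 0, 120 and 240 degrees from the photometer's x axis plus an unmeasured angle, up to 0.55 rad either way, the same for all (the ring is clamped where the last alignment left it): find it by feel or by eye.
- mount_spring (a point): Centre of the spring plate's top when free, 46 mm above the bench: 4 N start it down, 2 N more per mm, 7 mm at most. The cell's origin is 52 mm above the bench with its lugs on top of the ring, 46 mm with the lugs dropped into the gaps and standing on the plate. The gap walls then stop it turning either way; pushed down, it turns clockwise only.
- mount_seat (a point): Where the cell's origin is when home: 44 mm above the bench on the mount's axis. Clockwise (from above) of each gap: a lip 10 degrees wide, passed with the cell's origin 39.5 to 42 mm above the bench (12 to 17 N of spring); then a seat 34 degrees wide, 2 mm higher; then a hard stop. Seated lugs are 45 degrees clockwise of the gaps; the spring holds them up in the seats.
- reagent: Bystander: white reagent bottle, 64 mm across, 130 mm tall. Origin: centre of its underside.
- driver: Bystander: screwdriver lying on the bench, black handle. Origin: under its middle.
- cap: Bystander: black round dust cap, 54 mm across, 12 mm high. Origin: centre of its underside.
Not all that is in view belongs to the job. There is more than one size of the cell; the one meant has the size given above.

How it is judged:
By the outcome, as a careful person would: the job done as asked, in the order asked, and still so for the second after the job is handed in, with the robot touching nothing.
It also fails if it takes over 61 s, if anything falls off the work surface, if the arm or the gripper's body presses on something with over 40 N, if the wrist force passes 120 N, or if a joint passes its speed limit or range.

### The arm

A 6-joint arm with a two-finger parallel gripper is mounted at the origin on the work surface. World frame = base frame: x ahead of the robot, y to its left, z up, the work surface at z = 0. Lengths are in mm, angles in rad, forces in N, time in s.
With the tool pointing down it reaches from about 350 to 875 mm from the base axis. Payload 4.2 kg.
Tool frame: the origin (TCP) lies between the finger pads; the fingertips stand 11 mm ahead of it and the grasp point (between the pads) lies 8 mm behind it; z points along the fingers, y is the direction in which the jaws open and shut (so a half turn about z gives the same grasp; the last joint's range is limited). The gripper opens to 85 mm and grips with 20 to 120 N. Pads are 22 mm wide; open, the fingers measure 114 mm over their backs; the gripper's body (76 mm by 85 mm) begins 54 mm behind the grasp point. The pads swing forward as they close: fully open they stand 13 mm farther back than shut.
Start: joints at [-1.035, 0.385, 0.008, 0, -1.194, -0.259], TCP at [170.816, -601.183, 218.312] pointing down, gripper open.
Joint ranges: [-3.14, 3.14], [-1.21, 2.06], [-1.07, 1.41], [-3.16, 2.05], [-2.99, -0.16], [-3.1, 3.1]. Speed limits (rad/s): [2.79, 2.79, 3.14, 3.14, 3.14, 3.14].

### API

Orientations are given as a unit quaternion [x, y, z, w].
In Python, from bench import * gives the robot as it stands.
- The arm moves only by the tool servo_tool, never from a script. Its argument "rows" is a list of rows, each a list of 7 numbers: the opening, from 0 (shut) to 1 (fully open), then the shift along the tool's x, y, z in cm, then the turn, a rotation vector about the tool's x, y, z in degrees. A call has 1 to 12 rows; each row shifts and turns the commanded pose from where the row before left it, along the tool's axes as they then stand; what a row does not reach is not made up. A row lasts 1/10 s, in which the tool goes at most 50 mm and 8.59 degrees, less where a joint would pass 70% of its speed; a pose out of reach is approached as far as the arm can. A call is refused whole if a number of a shift passes 5 or a number of a turn 8.59, either way. A call with a gripper value outside its range is refused whole. The fingers move at their own pace and stop on an object; the grip force is fixed at half the most. Time passes only in rows, so rows that do not move let the fingers close. It gives the time, the measured TCP pose, the force and the opening at its end, in the units of the state.
- read_state(): the state, without advancing time (a new reading comes with each control period).
- get_image(name): name is "scene" or "top"; returns a dict with "image" (400x640x3 uint8, red, green, blue), "mtx" (3x3 intrinsics, pixels), "extrinsics" (4x4, takes a point from camera to world coordinates). Camera axes: x right, y up, looking along -z (the intrinsics and any distortion apply to the point x, -y, -z); pixel columns grow to the right and rows downward; lengths in mm; the calibration is good to about 2 mm. A picture is of the moment at which its call begins. There is no depth.
- job_done(): hands the job in, once; it reports no verdict.
The state is a dict: "clock": time; "joints": joint angles; "joint_vel": joint speeds; "joint_efforts": joint torques, N m; "position": TCP position; "ee_rot": TCP orientation; "contact_force": force on the tool from outside, world axes, zero at the start; "wrist_torque": the same for the moment, N m; "gripper_width": finger opening in mm.
Only numpy, scipy, OpenCV 4.12 (cv2) and the standard library are available. Lean on these libraries where they do the work, as an engineer would, in place of code of your own. Each camera call takes 0.05 s, during which the arm holds its last target. There are 200 camera calls.

## Working session

There is one attempt and no reset: what is moved stays moved. The work goes in short steps, Python scripts to look and compute and a tool call to move; the robot and the scene stay as the last step left them, time stands still between calls to the robot, and variables do not carry over. Pictures are saved under pics/ and viewed, about 8 in all and at most 12, crops included, and the job is handed in when it is done.

Besides the shell and the picture viewer there is one more tool, called after ">>>" as name([rows], argument=value, ...), one row to a line, values as JSON. servo_tool: Moves the arm, as the interface text tells. Its arguments: {"type":"object","properties":{"rows":{"type":"array","items":{"type":"array","items":{"type":"number"}}}},"required":["rows"]}

```bash
mkdir -p pics; ls; python3 - <<'E'
from bench import *
import cv2
s=read_state(); print({k:(v if not hasattr(v,'round') else v) for k,v in s.items()})
for n in("scene","top"):
    d=get_image(n); cv2.imwrite(f"pics/{n}0.png",d["image"][:,:,::-1]); print(n,d["mtx"],d["extrinsics"],d.keys())
E
```

```text
pics
{'clock': 0.0, 'joints': array([-1.03539959e+00,  3.85552678e-01,  6.62154519e-03, -4.83670338e-04,
       -1.19403544e+00, -2.58618759e-01]), 'joint_vel': array([-0.00107391,  0.00076298,  0.00094369, -0.00075112, -0.00120868,
        0.00017197]), 'joint_efforts': array([-5.00163933e-04, -3.92288339e+01,  1.88402241e+01,  4.18626219e+00,
       -4.66760379e-03,  2.75322085e-07]), 'position': array([ 170.63659637, -600.60693947,  217.22457994]), 'ee_rot': array([-1.37859235e-01,  9.90451212e-01,  1.08763469e-03, -2.12279636e-04]), 'contact_force': array([ 0.15664897,  0.43178992, -0.26423513]), 'wrist_torque': array([-0.02215423, -0.05235664, -0.02375571]), 'gripper_width': 85.21554643585425}
scene [[419.73907685   0.         313.35731219]
 [  0.         419.73907685 196.31800448]
 [  0.           0.           1.        ]] [[ 7.90659500e-01 -5.09536106e-01  3.39456201e-01  9.05390328e+02]
 [ 6.12253751e-01  6.59547737e-01 -4.36052894e-01 -4.85798508e+02]
 [-1.70287548e-03  5.52602695e-01  8.33443076e-01  9.86393449e+02]
 [ 0.00000000e+00  0.00000000e+00  0.00000000e+00  1.00000000e+00]] dict_keys(['image', 'mtx', 'extrinsics'])
top [[493.49600872   0.         324.50342991]
 [  0.         493.49600872 198.01210579]
 [  0.           0.           1.        ]] [[-2.64523406e-02  9.96632862e-01 -7.76093577e-02  4.33051413e+02]
 [-9.99646192e-01 -2.65888087e-02 -7.25415275e-04 -2.27172248e+01]
 [-2.78651307e-03  7.75627100e-02  9.96983581e-01  1.35946316e+03]
 [ 0.00000000e+00  0.00000000e+00  0.00000000e+00  1.00000000e+00]] dict_keys(['image', 'mtx', 'extrinsics'])
```

View pics/scene0.png

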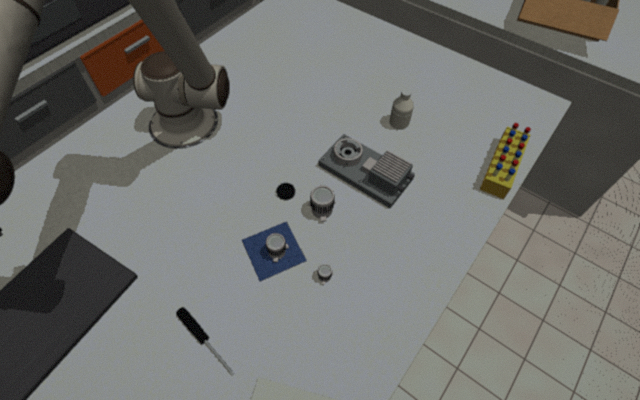

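View pics/top0.png

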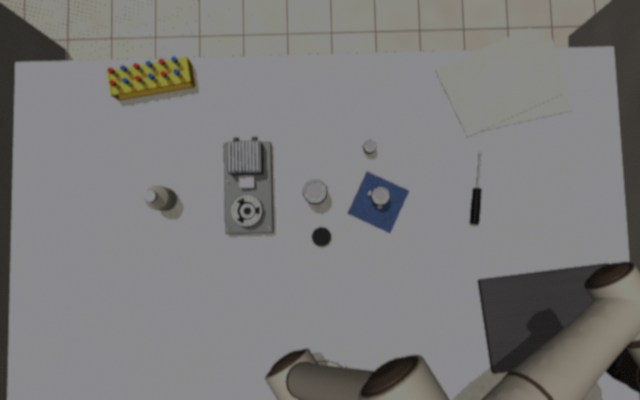

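The scene view shows three cell candidates. They are on the mat at scene (276,243) / top (380,196), a larger one at scene (322,200) / top (315,192), and a small one at scene (325,272) / top (369,147). The one on the blue mat fits the text, and I'll confirm its size in an enlarged crop. The mount is at scene (347,150) / top (248,211).

```bash
cat > h.py <<'E'
from bench import *
import cv2, numpy as np
def ray(d,u,v):
    p=cv2.undistortPoints(np.array([[[u,v]]],float),d["mtx"],None)[0,0]
    E=d["extrinsics"]; return E[:3,3],E[:3,:3]@np.array([p[0],-p[1],-1])
def onz(d,u,v,z):
    o,r=ray(d,u,v); return o+r*(z-o[2])/r[2]
def px(d,P):
    E=d["extrinsics"]; c=E[:3,:3].T@(np.array(P,float)-E[:3,3]); q=d["mtx"]@np.array([c[0],-c[1],-c[2]]); return q[:2]/q[2]
def tri(a,b):
    A=[];y=[]
    for o,r in(a,b):
        r=r/np.linalg.norm(r); M=np.eye(3)-np.outer(r,r); A.append(M); y.append(M@o)
    p=np.linalg.lstsq(np.vstack(A),np.hstack(y),rcond=None)[0]
    return p,[np.linalg.norm(M@p-q) for M,q in zip(A,y)]
def crop(img,u,v,h,k): 
    return cv2.resize(img[v-h:v+h,u-h:u+h],None,fx=k,fy=k,interpolation=cv2.INTER_CUBIC)
E
python3 - <<'E'
from h import *
S=get_image("scene");T=get_image("top")
s=S["image"][:,:,::-1];t=T["image"][:,:,::-1]
f=lambda im,u,v:cv2.convertScaleAbs(crop(im,u,v,24,6),alpha=1.4)
g=np.vstack([np.hstack([f(s,276,243),f(t,380,196)]),np.hstack([f(s,347,150),f(t,248,211)])])
cv2.imwrite("pics/crop1.png",g); np.savez("im0.npz",S=S["image"],T=T["image"])
E
```

```text
(no output)
```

View pics/crop1.png

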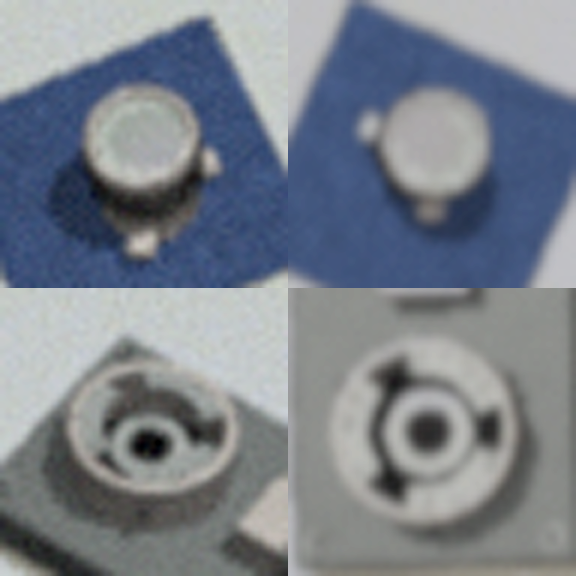

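The crop shows the mat cell with a top face about 18 px wide in the top view, which is about 47 mm and matches the 48 mm grip. Two lugs are visible, at top view about (369.5,193) and (380,207). The mount ring is at about (247,211), with gaps pointing right, upper left and lower left. Next I'll measure these more precisely.

```bash
python3 - <<'E'
from h import *
S=get_image("scene");T=get_image("top")
def hsv(d): return cv2.cvtColor(d["image"],cv2.COLOR_RGB2HSV)
def blob(d,u,v,mask,r,off=(0,0)):
    m=np.zeros(mask.shape,np.uint8); cv2.circle(m,(u,v),r,255,-1); m&=mask
    cs=max(cv2.findContours(m,0,cv2.CHAIN_APPROX_NONE)[0],key=cv2.contourArea); return cs
for n,d in(("S",S),("T",T)):
    H=hsv(d); g=cv2.cvtColor(d["image"],cv2.COLOR_RGB2GRAY)
    u,v=(276,242)if n=="S" else (380,196)
    sub=g[v-14:v+16,u-14:u+14]
    print(n,"cell gray row",g[v-2,u-16:u+17], "sat",H[v-2,u-16:u+17,1])
    print(n,"col",g[v-16:v+20,u],H[v-16:v+20,u,1])
    u,v=(347,150)if n=="S" else (247,211)
    print(n,"mount row",g[v-3,u-22:u+22]); print("col",g[v-22:v+22,u])
E
```

```text
S cell gray row [ 53  53  58  55  53  60  87 121 120 127 122 117 116 117 117 120 119 117
 120 120 122 117 114 110 105  74  59  56  52  60  55  55  58] sat [140 135 120 138 134  90   3  16  17   8  10   6  15  15   9   6   8   4
  10   8  12   9  11  14  10  45 117 136 131 130 136 127 123]
S col [ 59  54  57  59  54  51  66  89 107 108 125 121 117 118 119 120 121 123
 119 120 120 130 128 114  80  52  32  26  28  37  56  88 127 136 125  90] [122 138 129 120 134 131  86  24   5  12   6  14  13  11   8   4  10   6
   6   8   6   2   2  11  12  10  16  29   9  32  27  19  21  17  20  11]
S mount row [145 143 146 142 132 112  81  72  71  97 110 110 112 116 108  79  56  47
  54  72  77  79  93  91  88  78  65  46  43  48  56  79  91  85  80  96
 120 104  86  81  86  91 108 121]
col [145 146 144 142 144 143 142 130  97  93 112 118  97  89  70  53  55  52
  68  93 104  66  17  16   7  10  49  95 112 108 114 119  76  50  56  47
  45  55  67  85  85  86  83  85]
T cell gray row [ 59  60  64  80 102 111 100  93 109 116 121 122 122 121 122 122 122 122
 122 121 123 125 125 120 112  87  65  61  63  63  62  60  59] sat [125 125 109  68  23   7   0   3   7   6   4   2   2   4   4   4   2   4
   4   6   4   6   8   6   0  35 102 122 119 119 119 122 122]
T col [ 60  62  64  63  63  65  80 103 115 117 120 121 121 121 122 122 122 122
 121 121 124 125 124 115  95  81  82  83  70  52  42  42  53  59  59  60] [122 121 117 121 119 110  59  19   2   4   4   4   4   4   2   4   2   2
   4   4   6   6   8   9  11  18  18  15  11  64 113 129 121 120 122 117]
T mount row [102 100 101 102 102 107 119 127 125 126 130 126 108  70  50  84 117 127
 118  94  72  58  53  58  67  95 122 131 121  93  73  62  51  55  87 111
 101  74  74  89  98 100 100 100]
col [ 65  70  86  96 100 107 120 130 131 132 133 126 105  78  91 116 126 116
  89  53  34  30  31  35  50  82 112 125 120 106 104 119 126 125 123 122
 108  84  63  66  79  91  93  88]
```

```bash
cat > m.py <<'E'
from h import *
S=get_image("scene");T=get_image("top")
K=8
def disc(d,u,v,h,th,kr,dark=False):
    g=cv2.cvtColor(d["image"],cv2.COLOR_RGB2GRAY)[v-h:v+h,u-h:u+h]
    g=cv2.resize(cv2.GaussianBlur(g,(0,0),.6),None,fx=K,fy=K,interpolation=cv2.INTER_CUBIC)
    m=((g<th) if dark else (g>th)).astype(np.uint8)*255
    if kr:m=cv2.morphologyEx(m,cv2.MORPH_OPEN,cv2.getStructuringElement(2,(kr,kr)))
    cs=cv2.findContours(m,0,cv2.CHAIN_APPROX_NONE)[0]
    c=max((c for c in cs if len(c)>20),key=cv2.contourArea)
    e=cv2.fitEllipse(cv2.convexHull(c)); f=lambda p:(u-h+(p[0]+.5)/K-.5,v-h+(p[1]+.5)/K-.5)
    return f(e[0]),np.array(e[1])/K
cT,a=disc(T,380,194,15,95,71); cS,b=disc(S,276,242,12,90,71)
print("cell",cT,a,cS,b); P,r=tri(ray(T,*cT),ray(S,*cS)); print("tri",P,r,"onz66",onz(T,*cT,66),onz(S,*cS,66))
mT,a=disc(T,247,211,20,113,0); hT,ah=disc(T,247,211,6,75,0,True); hS,bh=disc(S,348,152,6,50,0,True)
print("mount",mT,a,onz(T,*mT,62)); print("hole",hT,ah,hS,bh,tri(ray(T,*hT),ray(S,*hS)),onz(T,*hT,46),onz(S,*hS,46))
# angle profiles
def prof(d,C,z,r):
    A=np.radians(np.arange(0,360,2)); g=cv2.cvtColor(d["image"],cv2.COLOR_RGB2GRAY).astype(np.float32)
    q=np.array([px(d,[C[0]+r*np.cos(a),C[1]+r*np.sin(a),z]) for a in A],np.float32)
    return cv2.remap(g,q[:,0][None],q[:,1][None],1)[0]
C=onz(T,*mT,62)
for r in(28,31): 
    p=prof(T,C,62,r); w=np.clip(115-p,0,None); ph=np.sum(w*np.exp(3j*np.radians(np.arange(0,360,2)))); print("gap r",r,np.degrees(np.angle(ph))/3,p[::3].astype(int))
if P[2]>0:
  H=cv2.cvtColor(T["image"],cv2.COLOR_RGB2HSV)
  Cc=onz(T,*cT,66)
  for d,n in((T,"T"),(S,"S")):
    hs=cv2.cvtColor(d["image"],cv2.COLOR_RGB2HSV); d2={**d,"image":np.repeat(hs[:,:,1:2],3,2)}
    Cn=onz(d,*(cT if n=="T" else cS),66)
    for z in (18,): print(n,"lug sat",prof(d2,Cn,z,29)[::3].astype(int)); print(n,"lug gray",prof(d,Cn,z,29)[::3].astype(int))
E
python3 m.py
```

```text
cell (380.132061958313, 195.24470138549805) [17.10923195 17.41120338] (275.05857372283936, 241.2906265258789) [16.78562737 18.45474625]
tri [ 537.42445467 -167.56936054   67.5513269 ] [np.float64(0.601652850503038), np.float64(0.6016528505029392)] onz66 [ 537.13494499 -168.18034252   66.        ] [ 537.22568008 -166.60193135   66.        ]
mount (248.66321563720703, 214.44038009643555) [20.0109005  22.22494316] [496.02887647 178.8692194   62.        ]
hole (246.91915082931519, 210.51056718826294) [6.30935717 6.53628826] (347.48974418640137, 151.72505617141724) [4.55878401 5.80885267] (array([507.42108488, 185.37501156,  50.48876254]), [np.float64(0.35234331843878186), np.float64(0.3523433184387152)]) [507.4082597  185.85205665  46.        ] [505.75585133 188.85962786  46.        ]
gap r 28 -39.10698401804539 [108 113 117 119 121 119 116 108  98  88  78  68  62  63  78  96 106  93
  65  43  47  62  77  92 109 120 121 116 112 106 102 101  93  90  87  90
  90  91  93  97 100 106 111 117 119 116 104  90  72  54  42  51  86 110
 116 108 104 101  98 103]
gap r 31 -55.14123345284316 [ 89  8
[... 559 characters left out ...]
1  62  57  58  58
  59  60  61  60  58  53  50  48  44  43  51  67  79  80  73  57  42  39
  40  43  46  48  56  62  71  79  88  93  96  99 103 105 108 106 105 104
  97  96  97  92  87  83]
S lug sat [128 122 130 139 134 127 125 132  88  22  15  11  11  26  22   8  12   9
   9   7   6   6   6  14  11   9  10  12  13  10  10  18  24  45 119 132
 122 137 132 151 142 134 138 147 129 127 139 123  71  10  15  15  10  85
 129 122 120 124 124 130]
S lug gray [ 55  57  56  54  54  54  54  51  61  92 115 121 115  79  73 106 118 116
 119 121 120 119 120 119 119 117 114 117 124 128 117 106  70  34  27  33
  37  33  35  31  31  32  35  32  34  36  34  38  54  95 110 109  99  60
  50  56  57  53  52  52]
```

```bash
cat > m2.py <<'E'
from m import prof
from h import *
S=get_image("scene");T=get_image("top")
A=np.radians(np.arange(0,360,3))
def edge(d,C,z,r0,r1):
    rs=np.arange(r0,r1,.5); g=cv2.GaussianBlur(cv2.cvtColor(d["image"],cv2.COLOR_RGB2GRAY),(0,0),.7).astype(np.float32)
    pts=[]
    for a in A:
        q=np.array([px(d,[C[0]+r*np.cos(a),C[1]+r*np.sin(a),z]) for r in rs],np.float32)
        p=cv2.remap(g,q[:,0][None],q[:,1][None],1)[0]; k=np.argmin(np.gradient(p)); 
        if 0<k<len(rs)-1: pts.append([C[0]+rs[k]*np.cos(a),C[1]+rs[k]*np.sin(a)])
    return np.array(pts)
def circ(p):
    for _ in range(5):
        s=np.linalg.lstsq(np.c_[2*p,np.ones(len(p))],(p**2).sum(1),rcond=None)[0]; R=np.sqrt(s[2]+s[:2]@s[:2])
        e=abs(np.hypot(*(p-s[:2]).T)-R); p=p[e<max(1.5,2*np.median(e))]
    return s[:2],R,len(p)
out={}
for n,d,uv in(("T",T,(246.3,210.4)),("S",S,(346.8,149.5))):
    C=onz(d,*uv,62)[:2]
    for _ in range(2):
        C,R,k=circ(edge(d,C,62,36,48))
    print(n,C,R,k,px(d,[*C,62])); out[n]=C
P,r=tri(ray(T,*px(T,[*out["T"],62])),ray(S,*px(S,[*out["S"],62]))); print(P,r)
ang=np.arange(0,360,2)
for n,d in(("T",T),("S",S)):
  for r in(28,30,32):
    p=prof(d,out[n],62,r); w=np.clip(np.percentile(p,60)-15-p,0,None); print(n,r,np.degrees(np.angle(np.sum(w*np.exp(3j*np.radians(ang)))))/3,p[::3].astype(int))
E
python3 m2.py | tail -11
python3 - <<'E'
from h import *
T=get_image("top");S=get_image("scene")
g=[]
for d,u,v in((T,380,196),(S,276,243)):
    hs=cv2.cvtColor(d["image"],cv2.COLOR_RGB2HSV)
# casting base outline for photometer yaw
d=T; im=cv2.resize(d["image"][135:240,215:285],None,fx=1,fy=1); gr=cv2.cvtColor(im,cv2.COLOR_RGB2GRAY)
m=(gr<118).astype(np.uint8); m=cv2.morphologyEx(m,3,np.ones((7,7),np.uint8)); c=max(cv2.findContours(m,0,1)[0],key=cv2.contourArea); print(cv2.minAreaRect(c))
E
```

```text
107 104 100  99  80  61  57  58  58  75  94 105 112 110 113 112 113 114
 114 110 108 104 103  96  72  68  79  92 106 106 112 111 111 111 112 115
 112 111 110 111 111 110]
S 30 26.928114211693387 [108 101  79  52  45  42  45  59  86 102 111 110 114 110 109 108 108 111
 115 110 106 105  84  67  61  59  63  78  97 109 112 112 116 116 114 113
 112 113 111 105 101  96  72  49  56  69  87  96 110 112 111 106 112 113
 111 110 112 112 110 107]
S 32 27.54277396293024 [107 102  81  62  51  50  53  64  85 106 115 113 111 109 109 111 111 114
 115 111 110 112  91  74  71  71  70  85 103 114 114 113 116 115 113 110
 110 115 111 106 101  95  79  50  55  63  71  88 105 111 112 105 113 111
 110 108 114 114 113 111]
((34.029441833496094, 51.76617431640625), (104.05221557617188, 51.19288635253906), 89.04515838623047)
```

```bash
python3 m2.py | grep -v "^ " | tail -9 | cut -c1-110; python3 -c "
from bench import *
from scipy.spatial.transform import Rotation as R
s=read_state();print(s['clock'],R.from_quat(s['ee_rot']).as_matrix().round(3))"
```

```text
T [507.36725782 185.9044122 ] 40.823116834401446 107 [245.93017491 210.20877792]
S [507.17437476 187.62706494] 40.81433856150739 82 [348.01716923 148.63424586]
[507.62910069 185.93374192  63.82590511] [np.float64(0.48309490744071565), np.float64(0.4830949074411669)]
T 28 28.421428960117343 [122 110  80  48  36  35  45  74 108 124 126 126 128 127 126 127 128 129
T 30 28.652714270248897 [126 115  85  56  47  48  52  77 111 127 128 127 130 128 126 129 132 132
T 32 28.89413873729711 [127 118  92  70  67  66  69  85 112 128 127 127 129 125 123 127 131 132
S 28 27.28281519999392 [111 102  84  57  42  39  44  52  78 101 111 110 107 107 107 105 100 102
S 30 26.994324645911536 [108 103  81  55  43  42  46  53  76  99 111 113 111 109 110 112 108 107
S 32 27.967547507365676 [107 100  87  66  54  56  54  58  76 103 111 113 113 110 109 110 111 110
0.9 [[-0.962 -0.273  0.   ]
 [-0.273  0.962 -0.   ]
 [-0.    -0.    -1.   ]]
```

>>> servo_tool([
  [1,-3.9,2.6,0,0,0,0],
  [1,-3.9,2.6,0,0,0,0],
  [1,-3.9,2.6,0,0,0,0],
  [1,-3.9,2.6,0,0,0,0],
  [1,-3.9,2.6,0,0,0,0],
  [1,-3.9,2.6,0,0,0,0],
  [1,-3.9,2.6,0,0,0,0],
  [1,-3.9,2.6,0,0,0,0],
  [1,-3.9,2.6,0,0,0,0],
  [1,-3.9,2.6,0,0,0,0],
  [1,-3.9,2.6,0,0,0,0],
  [1,-3.9,2.6,0,0,0,0],
])

```text
clock: 2.1
position: [536.8, -171.5, 218.7]
ee_rot: [-0.138, 0.99, -0.0, 0.0]
contact_force: [0.2, -0.1, 0.1]
gripper_width: 85.3
```

>>> servo_tool([
  [1,0,0,0,0,0,-8.5],
  [1,0,0,0,0,0,-8.5],
  [1,0,0,0,0,0,-8.5],
  [1,0,0,0,0,0,-8.5],
  [1,0,0,0,0,0,-8.5],
  [1,0,0,0,0,0,-8.5],
  [1,0,0,0,0,0,-8.5],
  [1,0,0,0,0,0,-8.5],
  [1,0,0,0,0,0,-8.5],
  [1,0,0,0,0,0,-8.5],
  [1,0,0,0,0,0,0],
  [1,0,0,0,0,0,0],
])

```text
clock: 3.3
position: [535.7, -173.2, 218.4]
ee_rot: [0.77, -0.638, 0.0, -0.0]
contact_force: [-0.0, -0.7, 0.3]
gripper_width: 85.4
```

```bash
cat > st.py <<'E'
import sys,numpy as np
from bench import *
from scipy.spatial.transform import Rotation as R
s=read_state();M=R.from_quat(s['ee_rot']).as_matrix()
np.set_printoptions(precision=3,suppress=True)
print("t",s['clock'],"j",s['joints'],"pos",s['position'],"yawx",np.degrees(np.arctan2(M[1,0],M[0,0])),"z",M[:,2],"F",s['contact_force'],"T",s['wrist_torque'],"w",s['gripper_width'])
if len(sys.argv)>1: print("shift cm",M.T@(np.array(eval(sys.argv[1]))-s['position'])/10)
E
python3 st.py 537.2,-167.6,42
```

```text
t 3.3 j [-0.025  0.28  -0.147 -0.    -1.144  0.211] pos [ 535.746 -173.169  218.369] yawx -79.31804391188565 z [ 0. -0. -1.] F [-0.009 -0.729  0.317] T [ 0.013 -0.031 -0.024] w 85.37370471668537
shift cm [-0.521 -0.244 17.637]
```

>>> servo_tool([
  [1,-0.5,-0.25,3.5,0,0,0],
  [1,0,0,4,0,0,0],
  [1,0,0,4,0,0,0],
  [1,0,0,3,0,0,0],
  [1,0,0,2,0,0,0],
  [1,0,0,1.1,0,0,0],
  [1,0,0,0,0,0,0],
  [1,0,0,0,0,0,0],
])

```text
clock: 4.1
position: [538.1, -167.9, 43.2]
ee_rot: [0.771, -0.637, 0.001, -0.0]
contact_force: [0.2, -0.4, -0.0]
gripper_width: 85.3
```

```bash
python3 st.py 537.2,-167.6,42; python3 - <<'E'
from h import *
T=get_image("top");S=get_image("scene")
f=lambda d,u,v:cv2.convertScaleAbs(crop(d["image"][:,:,::-1],u,v,36,8),alpha=1.4)
cv2.imwrite("pics/g1.png",cv2.resize(np.hstack([f(S,276,235),f(T,380,196)]),(800,400)))
E
```

```text
t 4.1 j [-0.015  0.468 -0.36   0.001 -0.74   0.204] pos [ 538.14  -167.889   43.183] yawx -79.16322508122556 z [ 0.002 -0.    -1.   ] F [ 0.155 -0.371 -0.04 ] T [-0.024 -0.04   0.015] w 85.33948532769006
shift cm [-0.046  0.087  0.118]
```

View pics/g1.png

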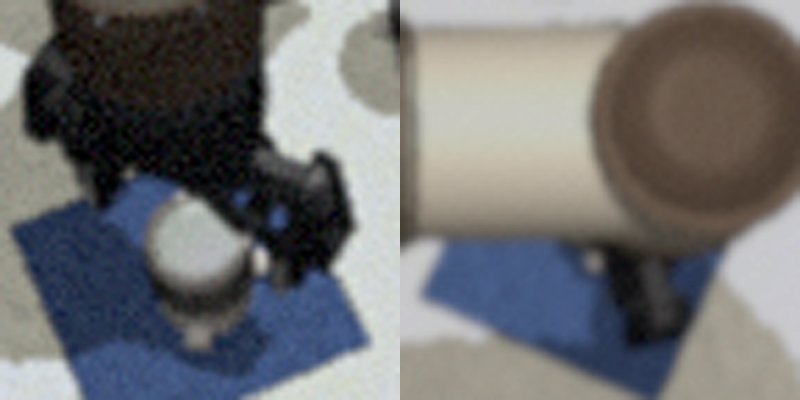

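```bash
python3 - <<'E'
from h import *
from scipy.spatial.transform import Rotation as R
s=read_state();M=R.from_quat(s['ee_rot']).as_matrix();p=s['position']
S=get_image("scene");T=get_image("top")
for sg in(1,-1):
  for b in(-2,10,40):
    P=p+M@np.array([0,sg*50,-b]); a=px(S,P);c=px(T,P)
    print(sg,b,"Scrop",(a-[240,199])*400/72,"Tcrop",(c-[344,160])*400/72+[400,0])
E
```

```text
1 -2 Scrop [103.78075193 218.87977216] Tcrop [617.62474505 298.63607463]
1 10 Scrop [100.7973848  206.36914427] Tcrop [620.53524609 297.55831087]
1 40 Scrop [ 93.08540016 174.02925237] Tcrop [628.0502886  294.77547715]
-1 -2 Scrop [296.73122488 308.78316422] Tcrop [571.51653058  96.67874413]
-1 10 Scrop [295.54918457 296.83737755] Tcrop [573.99067637  93.76708961]
-1 40 Scrop [292.49107667 265.93191336] Tcrop [580.3778678   86.25043682]
```

>>> servo_tool([
  [0,-0.05,0.1,0,0,0,0],
  [0,0,0,0,0,0,0],
  [0,0,0,0,0,0,0],
  [0,0,0,0,0,0,0],
  [0,0,0,0,0,0,0],
  [0,0,0,0,0,0,0],
  [0,0,0,0,0,0,0],
  [0,0,0,0,0,0,0],
])

```text
clock: 5.1
position: [536.6, -167.6, 43.2]
ee_rot: [0.771, -0.637, 0.001, -0.0]
contact_force: [-0.8, -0.0, 5.6]
gripper_width: 45.0
```

```bash
python3 st.py 507.3,186.3,180
```

```text
t 5.1 j [-0.014  0.466 -0.364  0.001 -0.74   0.204] pos [ 536.635 -167.604   43.166] yawx -79.116455038827 z [ 0.001 -0.    -1.   ] F [-0.802 -0.02   5.609] T [ 0.101  0.351 -0.057] w 44.960251314901605
shift cm [-35.3    -3.813 -13.7  ]
```

```bash
python3 - <<'E'
from h import *
T=get_image("top");S=get_image("scene")
f=lambda d,u,v:cv2.convertScaleAbs(crop(d["image"][:,:,::-1],u,v,30,13),alpha=1.8)
cv2.imwrite("pics/g2.png",np.hstack([f(S,276,240),f(T,380,205)]))
for z in (66,): print((px(S,[536.6,-167.6,z])-[246,210])*13)
E
```

```text
[371.80172124 408.70107683]
```

View pics/g2.png

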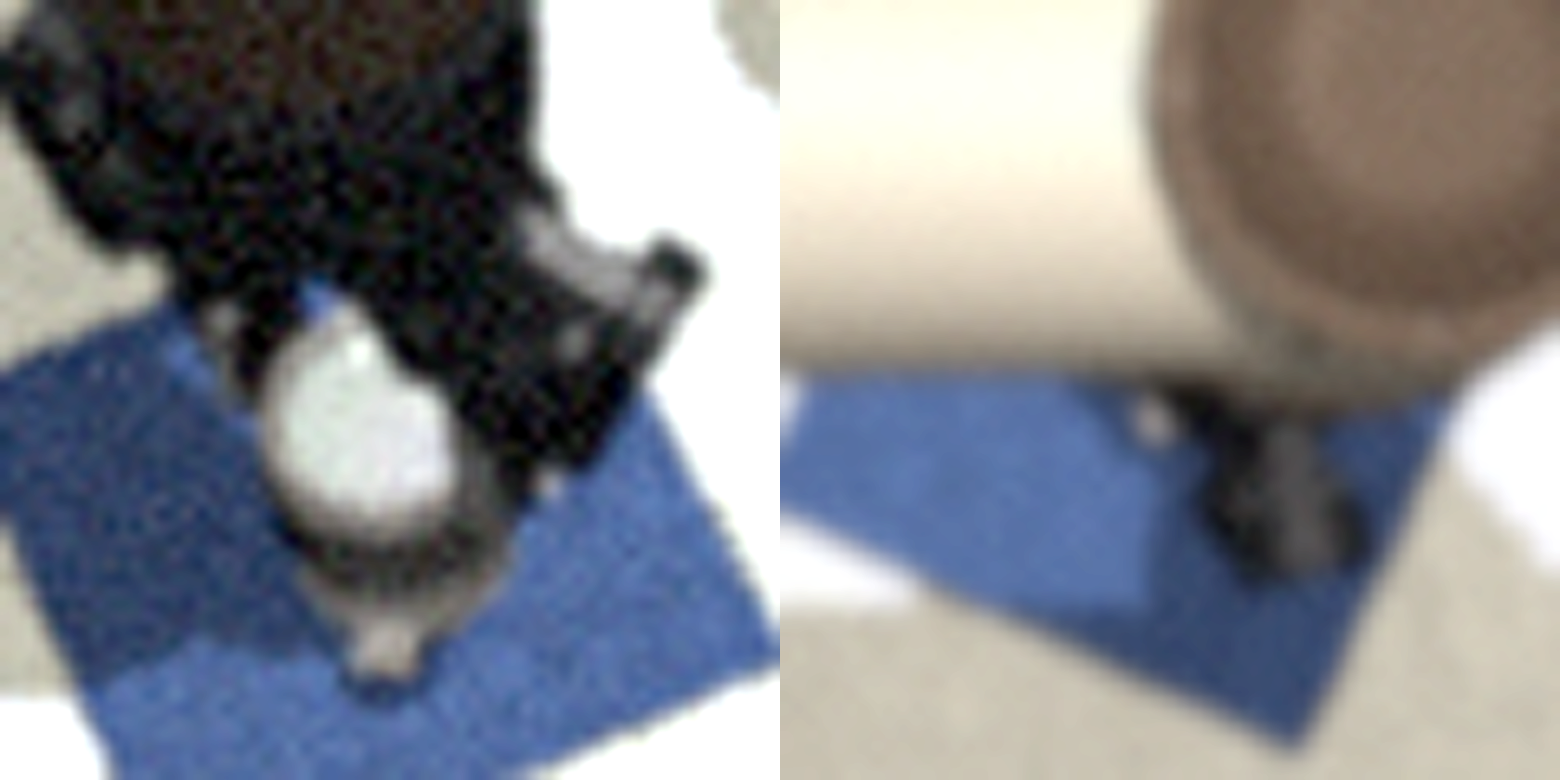

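```bash
python3 - <<'E'
from h import *
from scipy.spatial.transform import Rotation as R
s=read_state();M=R.from_quat(s['ee_rot']).as_matrix();p=s['position']
S=get_image("scene")
for sg in(1,-1):
  for x in (-11,11):
   for o in (22.5,34):
    print(sg,x,o,*[((px(S,p+M@np.array([x,sg*o,-b]))-[246,210])*13).round() for b in (-8,0,15)])
for z in (4,16,30,66):print(z,(px(S,[536.6,-167.6,z])-[246,210])*13)
E
```

```text
1 -11 22.5 [312. 391.] [309. 372.] [302. 335.]
1 -11 34 [262. 367.] [258. 348.] [250. 311.]
1 11 22.5 [255. 481.] [251. 462.] [244. 426.]
1 11 34 [204. 457.] [200. 438.] [192. 402.]
-1 -11 22.5 [514. 484.] [511. 465.] [507. 429.]
-1 -11 34 [566. 508.] [564. 490.] [560. 454.]
-1 11 22.5 [458. 576.] [455. 558.] [450. 523.]
-1 11 34 [511. 601.] [508. 583.] [503. 548.]
4 [396.3802959  553.37610909]
16 [391.80795625 526.462287  ]
30 [386.36461603 494.42155911]
66 [371.80172124 408.70107683]
```

```bash
python3 - <<'E'
from h import *
S=get_image("scene");T=get_image("top")
for a,b in(((240,395),(510,570)),((225,350),(510,540)),((215,320),(510,500)),((60,150),(510,570))):
    u=(246+a[0]/13,210+a[1]/13);v=(350+b[0]/13,175+b[1]/13); print(tri(ray(S,*u),ray(T,*v)))
g=lambda d,u,v,h:cv2.convertScaleAbs(crop(d["image"][:,:,::-1],u,v,h,9),alpha=4,beta=-10)
cv2.imwrite("pics/g3.png",np.hstack([g(S,278,232,40),np.zeros((720,4,3),np.uint8)])[:600])
E
```

```text
(array([ 487.97060467, -181.60935877,   32.90103907]), [np.float64(17.55933417993164), np.float64(17.559334179932094)])
(array([ 490.9905799 , -181.22092969,   54.77137368]), [np.float64(14.326488671435381), np.float64(14.326488671435621)])
(array([ 495.8479342 , -181.52739277,   73.26259981]), [np.float64(10.883012227777744), np.float64(10.883012227777176)])
(array([ 474.63748224, -181.39531922,  116.18599652]), [np.float64(2.5994897243073076), np.float64(2.599489724307324)])
```

View pics/g3.png

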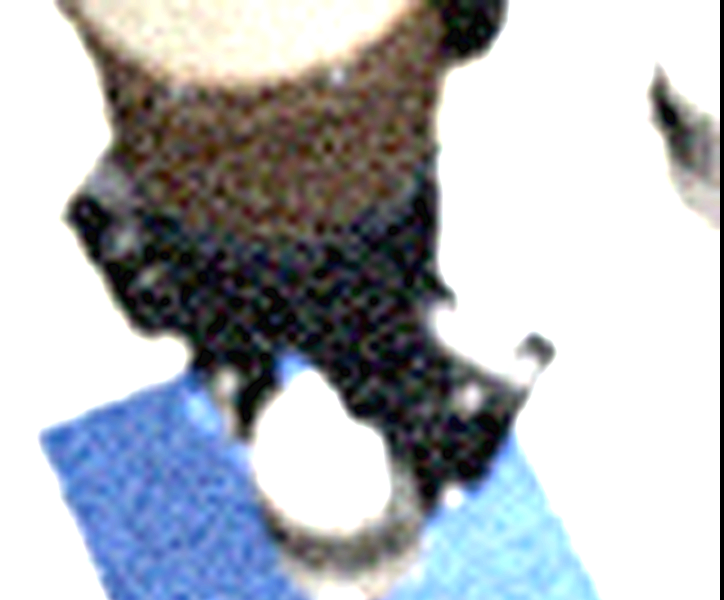

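The measured width is 45 mm where I expected 48. In the picture the fingers look as if they hold the cell off-centre along tool x. I'll test this by feel: open, shift 10 mm and close again.

>>> servo_tool([
  [0.85,0,0,0,0,0,0],
  [0.85,0,0,0,0,0,0],
  [0.85,0,0,0,0,0,0],
  [0.85,0.5,0,0,0,0,0],
  [0.85,0.5,0,0,0,0,0],
  [0,0,0,0,0,0,0],
  [0,0,0,0,0,0,0],
  [0,0,0,0,0,0,0],
  [0,0,0,0,0,0,0],
  [0,0,0,0,0,0,0],
  [0,0,0,0,0,0,0],
])

```text
clock: 6.45
position: [538.3, -177.5, 42.9]
ee_rot: [0.771, -0.637, 0.0, -0.0]
contact_force: [-0.8, -1.0, 5.6]
gripper_width: 44.1
```

```bash
python3 st.py
```

```text
t 6.45 j [-0.032  0.473 -0.352  0.001 -0.745  0.222] pos [ 538.327 -177.494   42.889] yawx -79.115124920434 z [ 0.001 -0.    -1.   ] F [-0.834 -1.021  5.555] T [-0.367  0.373  0.023] w 44.10191359899169
```

```bash
python3 - <<'E'
from h import *
S=get_image("scene")
g=lambda d,u,v,h:cv2.convertScaleAbs(crop(d["image"][:,:,::-1],u,v,h,13),alpha=2.2,beta=0)
cv2.imwrite("pics/g4.png",g(S,276,237,23))
E
```

```text
(no output)
```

View pics/g4.png

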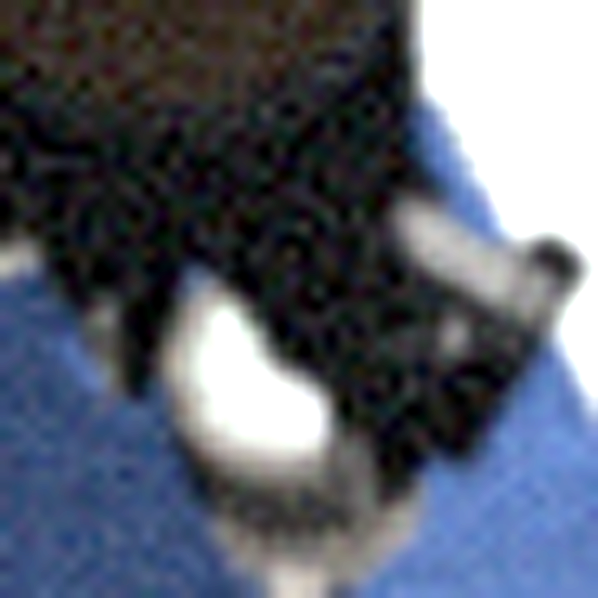

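The width didn't rise, and the lateral force and torque got worse. So the first grasp was the better centred one, and the 45 mm reading is probably compliance in the pads or ribs. I'll go back to it, grip and lift.

>>> servo_tool([
  [0.85,0,0,0,0,0,0],
  [0.85,0,0,0,0,0,0],
  [0.85,0,0,0,0,0,0],
  [0.85,-0.5,0,0,0,0,0],
  [0.85,-0.5,0,0,0,0,0],
  [0,0,0,0,0,0,0],
  [0,0,0,0,0,0,0],
  [0,0,0,0,0,0,0],
  [0,0,0,0,0,0,0],
  [0,0,0,0,0,0,0],
  [0,0,0,0,0,0,0],
])

```text
clock: 7.6
position: [536.7, -167.6, 42.9]
ee_rot: [0.771, -0.637, 0.0, -0.0]
contact_force: [-0.3, 0.9, 5.2]
gripper_width: 45.2
```

>>> servo_tool([
  [0,0,0,-0.5,0,0,0],
  [0,0,0,-1,0,0,0],
  [0,0,0,-3,0,0,0],
  [0,0,0,-4.2,0,0,0],
  [0,0,0,-4,0,0,0],
  [0,0,0,-1,0,0,0],
  [0,0,0,0,0,0,0],
  [0,0,0,0,0,0,0],
])

```text
clock: 8.4
position: [534.9, -167.2, 177.9]
ee_rot: [0.771, -0.637, -0.001, 0.0]
contact_force: [-0.2, -0.4, -3.1]
gripper_width: 44.8
```

```bash
python3 st.py 507.3,186.3,180; python3 - <<'E'
from h import *
S=get_image("scene"); u,v=px(S,[537,-168,160]).astype(int); print(u,v)
g=lambda d,u,v,h:cv2.convertScaleAbs(crop(d["image"][:,:,::-1],u,v,h,13),alpha=2.2,beta=0)
cv2.imwrite("pics/g5.png",g(S,u,v,23))
E
```

```text
t 8.4 j [-0.014  0.31  -0.211 -0.001 -1.053  0.204] pos [ 534.892 -167.193  177.855] yawx -79.17888016633 z [-0.003  0.001 -1.   ] F [-0.242 -0.434 -3.134] T [0.015 0.054 0.008] w 44.76197462671043
shift cm [-35.239  -3.926  -0.169]
271 222
```

View pics/g5.png

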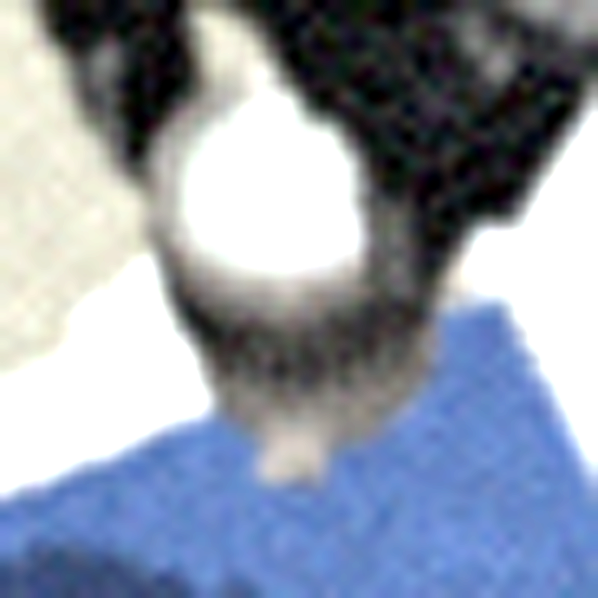

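The cell is held upright with lug 3 visible at crop (292,455), and the measured weight is about 3 N. Next I'll move over the mount and turn it to the gap angle.

>>> servo_tool([
  [0,-2,-0.22,0,0,0,0],
  [0,-3.7,-0.41,0,0,0,0],
  [0,-3.7,-0.41,0,0,0,0],
  [0,-3.7,-0.41,0,0,0,0],
  [0,-3.7,-0.41,0,0,0,0],
  [0,-3.7,-0.41,0,0,0,0],
  [0,-3.7,-0.41,0,0,0,0],
  [0,-3.7,-0.41,0,0,0,0],
  [0,-3.7,-0.41,0,0,0,0],
  [0,-2.6,-0.3,0,0,0,0],
  [0,-1,-0.1,0,0,0,0],
  [0,0,0,0,0,0,0],
])

```text
clock: 9.65
position: [507.3, 186.1, 177.5]
ee_rot: [0.771, -0.636, -0.001, 0.002]
contact_force: [-0.1, 0.2, -2.0]
gripper_width: 45.0
```

>>> servo_tool([
  [0,0,0,0,0,0,7],
  [0,0,0,0,0,0,7],
  [0,0,0,0,0,0,7],
  [0,0,0,0,0,0,7],
  [0,0,0,0,0,0,7],
  [0,0,0,0,0,0,0],
  [0,0,0,0,0,0,0],
])

```text
clock: 10.35
position: [508.0, 184.4, 178.8]
ee_rot: [-0.544, 0.839, -0.0, -0.001]
contact_force: [0.3, -0.4, -1.8]
gripper_width: 45.0
```

```bash
python3 st.py 507.3,186.3,111; python3 - <<'E'
from h import *
S=get_image("scene");T=get_image("top"); p=read_state()["position"]
u,v=px(S,p-[0,0,15]).astype(int); a,b=px(T,p).astype(int); print(u,v,a,b)
g=lambda d,u,v,h:cv2.convertScaleAbs(crop(d["image"][:,:,::-1],u,v,h,13),alpha=2.2,beta=0)
cv2.imwrite("pics/g6.png",g(S,u,v,23))
# axis & lug predictions in crop px
for z in(0,14,26,62): print(z,(px(S,p+[0,0,z-39])-[u-23,v-23])*13)
for k in(28.3,148.3,268.3):
    for r in (22,31): print(k,r,(px(S,p+[r*np.cos(np.radians(k)),r*np.sin(np.radians(k)),14-39])-[u-23,v-23])*13)
# previous view lug
E
```

```text
t 10.35 j [ 0.648  0.275 -0.259 -0.    -1.038 -1.068] pos [507.959 184.379 178.76 ] yawx -114.07230646744904 z [-0.001 -0.001 -1.   ] F [ 0.345 -0.363 -1.756] T [ 0.012 -0.036 -0.047] w 45.010130425264556
shift cm [-0.157  0.133  6.776]
350 124 238 207
0 [294.37852365 385.97355004]
14 [299.17247202 339.43668796]
26 [303.36171402 298.76996358]
62 [316.39452823 172.25498475]
28.3 22 [405.85722799 352.39121005]
28.3 31 [449.61249708 357.70432714]
148.3 22 [257.17131476 265.79464178]
148.3 31 [240.23164588 236.09374878]
268.3 22 [234.56891067 401.41406114]
268.3 31 [207.82529176 427.07052983]
```

View pics/g6.png

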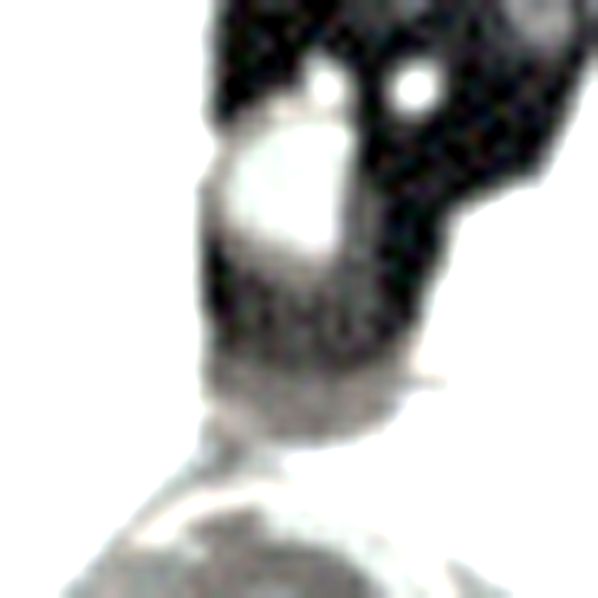

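>>> servo_tool([
  [0,-0.1,0.1,2.5,0,0,0],
  [0,0,0,2.5,0,0,0],
  [0,0,0,1.7,0,0,0],
  [0,0,0,0,0,0,0],
  [0,0,0,0,0,0,0],
  [0,0,0,0,0,0,0],
])

```text
clock: 11.05
position: [508.6, 187.4, 113.6]
ee_rot: [-0.544, 0.839, -0.0, 0.001]
contact_force: [-0.1, -0.2, -2.0]
gripper_width: 45.0
```

```bash
python3 st.py 507.3,186.3,91
```

```text
t 11.05 j [ 0.652  0.345 -0.343  0.001 -0.88  -1.074] pos [508.574 187.35  113.605] yawx -114.10362295813557 z [ 0.002  0.001 -1.   ] F [-0.145 -0.206 -1.97 ] T [-0.02   0.015 -0.065] w 45.00750701143896
shift cm [0.152 0.077 2.26 ]
```

>>> servo_tool([
  [0,0.07,0.03,0.8,0,0,0],
  [0,0,0,0.4,0,0,0],
  [0,0,0,0.3,0,0,0],
  [0,0,0,0,0,0,0],
  [0,0,0,0,0,0,0],
])

```text
clock: 11.55
position: [507.1, 186.4, 97.3]
ee_rot: [-0.544, 0.839, -0.0, -0.0]
contact_force: [0.2, 0.4, -0.8]
gripper_width: 44.9
```

>>> servo_tool([
  [0,0,0,0.2,0,0,0],
  [0,0,0,0.1,0,0,0],
  [0,0,0,0,0,0,0],
  [0,0,0,0,0,0,0],
])

```text
clock: 11.95
position: [507.1, 186.4, 94.3]
ee_rot: [-0.544, 0.839, -0.0, -0.0]
contact_force: [-0.5, -0.4, -2.0]
gripper_width: 45.0
```

```bash
python3 st.py 507.3,186.3,91
```

```text
t 11.95 j [ 0.652  0.368 -0.367  0.    -0.836 -1.074] pos [507.105 186.373  94.312] yawx -114.13778571226014 z [ 0. -0. -1.] F [-0.53  -0.368 -1.956] T [ 0.003  0.034 -0.012] w 44.95074894615541
shift cm [-0.001 -0.021  0.331]
```

>>> servo_tool([
  [0,0,0,0.15,0,0,0],
  [0,0,0,0.1,0,0,0],
  [0,0,0,0,0,0,0],
  [0,0,0,0,0,0,0],
])

```text
clock: 12.35
position: [507.1, 186.3, 91.7]
ee_rot: [-0.544, 0.839, -0.0, -0.0]
contact_force: [0.5, 0.2, -1.3]
gripper_width: 45.1
```

>>> servo_tool([
  [0,0,0,0.1,0,0,0],
  [0,0,0,0.1,0,0,0],
  [0,0,0,0,0,0,0],
  [0,0,0,0,0,0,0],
])

```text
clock: 12.75
position: [507.1, 186.4, 89.8]
ee_rot: [-0.544, 0.839, -0.0, -0.0]
contact_force: [-0.5, 0.3, -2.1]
gripper_width: 45.3
```

```bash
python3 st.py 507.3,186.3,85
```

```text
t 12.75 j [ 0.652  0.374 -0.372 -0.    -0.826 -1.074] pos [507.085 186.373  89.762] yawx -114.13962069495301 z [-0. -0. -1.] F [-0.461  0.268 -2.05 ] T [0.079 0.06  0.045] w 45.272340322431376
shift cm [-0.002 -0.023  0.476]
```

>>> servo_tool([
  [0,0,0,0.1,0,0,0],
  [0,0,0,0.1,0,0,0],
  [0,0,0,0,0,0,0],
  [0,0,0,0,0,0,0],
])

```text
clock: 13.15
position: [507.1, 186.4, 87.8]
ee_rot: [-0.544, 0.839, 0.0, -0.0]
contact_force: [-0.8, -0.1, -2.1]
gripper_width: 45.2
```

>>> servo_tool([
  [0,0,0,0.1,0,0,0],
  [0,0,0,0.1,0,0,0],
  [0,0,0,0,0,0,0],
  [0,0,0,0,0,0,0],
])

```text
clock: 13.55
position: [507.1, 186.4, 85.7]
ee_rot: [-0.544, 0.839, 0.0, -0.0]
contact_force: [0.1, 0.4, -2.3]
gripper_width: 44.9
```

```bash
python3 st.py 507.3,186.3,85
```

```text
t 13.55 j [ 0.652  0.379 -0.376 -0.    -0.816 -1.074] pos [507.074 186.372  85.732] yawx -114.14322575448196 z [-0. -0. -1.] F [ 0.125  0.436 -2.323] T [ 0.239  0.01  -0.039] w 44.88464747791663
shift cm [-0.003 -0.024  0.073]
```

The lugs went through the gaps, with the origin now about 6 mm below the ring top and no resistance. Now I'll press against the spring.

>>> servo_tool([
  [0,0,0,0.1,0,0,0],
  [0,0,0,0.1,0,0,0],
  [0,0,0,0,0,0,0],
  [0,0,0,0,0,0,0],
])

```text
clock: 13.95
position: [507.3, 186.6, 84.3]
ee_rot: [-0.544, 0.839, -0.0, 0.0]
contact_force: [-2.0, 0.4, 3.6]
gripper_width: 45.3
```

>>> servo_tool([
  [0,0,0,0.1,0,0,0],
  [0,0,0,0.1,0,0,0],
  [0,0,0,0,0,0,0],
  [0,0,0,0,0,0,0],
])

```text
clock: 14.35
position: [507.4, 186.6, 82.6]
ee_rot: [-0.544, 0.839, -0.0, 0.0]
contact_force: [-1.4, 0.4, 7.3]
gripper_width: 45.0
```

```bash
python3 st.py 507.3,186.3,80
```

```text
t 14.35 j [ 0.653  0.383 -0.379  0.    -0.807 -1.074] pos [507.413 186.628  82.574] yawx -114.11837483827428 z [ 0.001  0.    -1.   ] F [-1.4    0.438  7.256] T [ 0.376  0.94  -0.021] w 45.042551171709405
shift cm [ 0.035 -0.003  0.257]
```

>>> servo_tool([
  [0,0,0,0.1,0,0,0],
  [0,0,0,0.1,0,0,0],
  [0,0,0,0.07,0,0,0],
  [0,0,0,0,0,0,0],
  [0,0,0,0,0,0,0],
])

```text
clock: 14.85
position: [507.5, 186.7, 80.6]
ee_rot: [-0.544, 0.839, -0.0, 0.001]
contact_force: [-3.1, 0.9, 11.0]
gripper_width: 45.3
```

```bash
python3 st.py 507.3,186.3,80
```

```text
t 14.85 j [ 0.653  0.386 -0.382  0.001 -0.802 -1.074] pos [507.536 186.723  80.62 ] yawx -114.10241379840151 z [ 0.001  0.001 -1.   ] F [-3.119  0.859 11.033] T [ 0.407  1.431 -0.009] w 45.349547443067564
shift cm [0.048 0.004 0.062]
```

>>> servo_tool([
  [0,0.01,0.04,0.06,0,0,0],
  [0,0,0,0,0,0,3],
  [0,0,0,0,0,0,3],
  [0,0,0,0,0,0,3],
  [0,0,0,0,0,0,3],
  [0,0,0,0,0,0,0],
  [0,0,0,0,0,0,0],
])

```text
clock: 15.55
position: [507.8, 186.9, 80.4]
ee_rot: [-0.453, 0.891, -0.0, 0.002]
contact_force: [-3.1, 0.4, 10.9]
gripper_width: 45.3
```

```bash
python3 st.py 507.3,186.3,80
```

```text
t 15.55 j [ 0.653  0.386 -0.383  0.001 -0.8   -1.284] pos [507.847 186.882  80.402] yawx -126.0914993128893 z [ 0.003  0.001 -1.   ] F [-3.057  0.378 10.944] T [ 0.034  0.965 -0.056] w 45.272217301008205
shift cm [0.079 0.01  0.04 ]
```

>>> servo_tool([
  [0,0.04,0.02,0.06,0,0,0],
  [0,0,0,0,0,0,3],
  [0,0,0,0,0,0,3],
  [0,0,0,0,0,0,3],
  [0,0,0,0,0,0,0],
  [0,0,0,0,0,0,0],
])

```text
clock: 16.15
position: [507.9, 186.9, 80.1]
ee_rot: [-0.382, 0.924, -0.0, 0.002]
contact_force: [-2.2, -0.4, 11.5]
gripper_width: 45.2
```

```bash
python3 st.py 507.3,186.3,80
```

```text
t 16.15 j [ 0.653  0.386 -0.384  0.002 -0.797 -1.441] pos [507.899 186.898  80.085] yawx -135.07778999339155 z [ 0.004  0.001 -1.   ] F [-2.244 -0.391 11.479] T [ 0.181  0.817 -0.032] w 45.22302227105441
shift cm [ 0.085 -0.     0.008]
```

>>> servo_tool([
  [0,0,0,0,0,0,3],
  [0,0,0,0,0,0,3],
  [0,0,0,0,0,0,3],
  [0,0,0,0,0,0,3],
  [0,0,0,0,0,0,0],
  [0,0,0,0,0,0,0],
])

```text
clock: 16.75
position: [508.0, 186.9, 80.1]
ee_rot: [-0.283, 0.959, 0.0, 0.002]
contact_force: [-2.0, 0.0, 11.5]
gripper_width: 45.2
```

```bash
python3 st.py 507.3,186.3,80
```

```text
t 16.75 j [ 0.653  0.386 -0.384  0.002 -0.797 -1.651] pos [508.021 186.873  80.124] yawx -147.07701990293924 z [ 0.004  0.001 -1.   ] F [-2.036  0.004 11.535] T [ 0.075  0.693 -0.023] w 45.21395333587342
shift cm [ 0.092 -0.009  0.012]
```

33° turned with no resistance. I'll continue to about 45°.

>>> servo_tool([
  [0,0,0,0,0,0,3],
  [0,0,0,0,0,0,3],
  [0,0,0,0,0,0,3],
  [0,0,0,0,0,0,3],
  [0,0,0,0,0,0,0],
  [0,0,0,0,0,0,0],
])

```text
clock: 17.35
position: [508.1, 186.9, 80.1]
ee_rot: [-0.182, 0.983, 0.0, 0.002]
contact_force: [-1.4, 0.0, 11.4]
gripper_width: 45.2
```

```bash
python3 st.py 507.3,186.3,80
```

```text
t 17.35 j [ 0.653  0.386 -0.384  0.002 -0.797 -1.86 ] pos [508.131 186.903  80.148] yawx -159.07050220668546 z [ 0.004  0.002 -1.   ] F [-1.391  0.022 11.433] T [0.036 0.641 0.02 ] w 45.189814255184146
shift cm [ 0.099 -0.027  0.014]
```

>>> servo_tool([
  [0,0,0,0,0,0,2],
  [0,0,0,0,0,0,2],
  [0,0,0,0,0,0,0],
])

```text
clock: 17.65
position: [507.9, 187.1, 80.2]
ee_rot: [-0.148, 0.989, 0.0, 0.002]
contact_force: [-2.7, -0.5, 11.5]
gripper_width: 44.9
```

```bash
python3 st.py
```

```text
t 17.65 j [ 0.654  0.386 -0.384  0.002 -0.797 -1.929] pos [507.871 187.101  80.155] yawx -162.99344522349895 z [ 0.004  0.001 -1.   ] F [-2.666 -0.511 11.508] T [0.328 0.98  0.394] w 44.863161422335416
```

I felt the hard stop at about 48° (Tz +0.39 Nm). I'll back off 5–6° to the middle of the seat and let the spring lift the cell.

>>> servo_tool([
  [0,0,0,0,0,0,-3],
  [0,0,0,0,0,0,-2.5],
  [0,0,0,0,0,0,0],
  [0,0,0,-0.1,0,0,0],
  [0,0,0,-0.1,0,0,0],
  [0,0,0,-0.1,0,0,0],
  [0,0,0,0,0,0,0],
  [0,0,0,0,0,0,0],
])

```text
clock: 18.45
position: [507.5, 186.8, 81.6]
ee_rot: [-0.194, 0.981, 0.0, 0.001]
contact_force: [0.3, 0.1, 6.4]
gripper_width: 45.2
```

```bash
python3 st.py
```

```text
t 18.45 j [ 0.653  0.384 -0.382  0.001 -0.802 -1.834] pos [507.491 186.795  81.6  ] yawx -157.60868656938783 z [ 0.003  0.001 -1.   ] F [0.301 0.092 6.363] T [ 0.276 -0.222  0.02 ] w 45.157293230979555
```

>>> servo_tool([
  [0,0,0,-0.08,0,0,0],
  [0,0,0,-0.07,0,0,0],
  [0,0,0,0,0,0,0],
  [0,0,0,0,0,0,0],
])

```text
clock: 18.85
position: [506.8, 186.5, 82.2]
ee_rot: [-0.194, 0.981, 0.0, 0.001]
contact_force: [4.5, -0.1, -0.8]
gripper_width: 45.1
```

```bash
python3 st.py
```

```text
t 18.85 j [ 0.653  0.383 -0.381  0.    -0.806 -1.834] pos [506.827 186.511  82.154] yawx -157.63442707546346 z [ 0.001  0.001 -1.   ] F [ 4.498 -0.116 -0.832] T [ 0.459 -1.087  0.018] w 45.09386581750803
```

>>> servo_tool([
  [0,0,0,0.05,0,0,0],
  [0,0,0,0,0,0,-2],
  [0,0,0,0,0,0,-2],
  [0,0,0,0,0,0,0],
])

```text
clock: 19.25
position: [505.9, 186.6, 81.9]
ee_rot: [-0.228, 0.974, 0.0, -0.0]
contact_force: [0.8, 3.3, 2.1]
gripper_width: 45.4
```

```bash
python3 st.py
```

```text
t 19.25 j [ 0.654  0.382 -0.382 -0.001 -0.806 -1.764] pos [505.916 186.576  81.879] yawx -153.67854882114807 z [-0.001  0.001 -1.   ] F [0.773 3.273 2.121] T [ 1.089 -0.142 -0.097] w 45.401056007869556
```

>>> servo_tool([
  [0,0,0,0,0,0,-2],
  [0,0,0,0,0,0,-1.5],
  [0,0,0,0,0,0,0],
])

```text
clock: 19.55
position: [505.7, 185.8, 81.6]
ee_rot: [-0.257, 0.966, -0.0, -0.001]
contact_force: [0.8, 0.1, -0.1]
gripper_width: 45.0
```

```bash
python3 st.py
```

```text
t 19.55 j [ 0.653  0.383 -0.383 -0.    -0.807 -1.704] pos [505.744 185.836  81.604] yawx -150.2047465291737 z [-0.001 -0.001 -1.   ] F [ 0.75   0.147 -0.064] T [ 0.476 -0.283 -0.384] w 45.04579485743186
```

>>> servo_tool([
  [0,0,0,0,0,0,3],
  [0,0,0,0,0,0,3],
  [0,0,0,0,0,0,0],
  [0,0,0,0,0,0,0],
])

```text
clock: 19.95
position: [506.2, 185.8, 81.8]
ee_rot: [-0.207, 0.978, -0.0, -0.0]
contact_force: [2.4, -0.4, 0.9]
gripper_width: 45.2
```

```bash
python3 st.py 507.3,186.4,82
```

```text
t 19.95 j [ 0.653  0.383 -0.383  0.001 -0.806 -1.807] pos [506.157 185.767  81.806] yawx -156.07325256578875 z [-0.001 -0.001 -1.   ] F [ 2.365 -0.403  0.916] T [-0.104 -0.689  0.054] w 45.19534481272192
shift cm [-0.13   0.012 -0.019]
```

>>> servo_tool([
  [0.9,0,0,0,0,0,0],
  [0.9,0,0,0,0,0,0],
  [0.9,0,0,0,0,0,0],
  [0.9,0,0,0,0,0,0],
])

```text
clock: 20.35
position: [505.9, 186.1, 81.8]
ee_rot: [-0.207, 0.978, -0.0, -0.0]
contact_force: [0.5, 0.5, -0.1]
gripper_width: 77.2
```

```bash
python3 st.py 507.3,186.4,83.2; python3 - <<'E'
from h import *
S=get_image("scene"); p=np.array([507.3,186.4,85])
u,v=px(S,p).astype(int);print(u,v)
cv2.imwrite("pics/s1.png",cv2.convertScaleAbs(crop(S["image"][:,:,::-1],u,v,23,13),alpha=2.2))
for z in(0,14,26,62): print(z,(px(S,[507.3,186.4,44+z])-[u-23,v-23])*13)
E
```

```text
t 20.35 j [ 0.653  0.383 -0.383 -0.    -0.806 -1.807] pos [505.939 186.107  81.773] yawx -156.1305144830642 z [-0.001 -0.    -1.   ] F [ 0.465  0.466 -0.12 ] T [-0.066 -0.007  0.023] w 77.16130332396887
shift cm [-0.136 -0.028 -0.143]
348 143
0 [291.07489582 428.25903206]
14 [295.26144026 387.66531121]
26 [298.91514155 352.23816291]
62 [310.25361168 242.29768606]
```

View pics/s1.png

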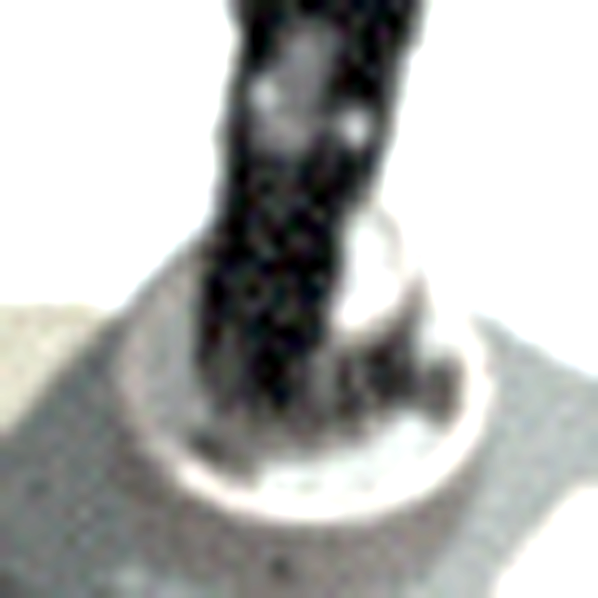

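>>> servo_tool([
  [1,0,0,0,0,0,0],
  [1,0,0,-1.5,0,0,0],
  [1,0,0,-3,0,0,0],
  [1,0,0,-4.5,0,0,0],
  [1,0,0,-4.5,0,0,0],
  [1,2,4.5,0,0,0,0],
  [1,2,4.5,0,0,0,0],
  [1,2,4.5,0,0,0,0],
  [1,2,4.5,0,0,0,0],
  [1,0,0,0,0,0,0],
])

```text
clock: 21.4
position: [357.1, 321.5, 217.3]
ee_rot: [-0.21, 0.978, 0.001, 0.0]
contact_force: [0.2, 0.3, 0.6]
gripper_width: 85.1
```

```bash
python3 st.py 507.3,186.4,83.2; cat > fin.py <<'E'
from h import *
import sys
S=get_image("scene");T=get_image("top")
f=lambda d,u,v:cv2.convertScaleAbs(crop(d["image"][:,:,::-1],u,v,23,9),alpha=1.8)
cv2.imwrite(f"pics/{sys.argv[1]}.png",cv2.resize(np.hstack([f(S,348,143),f(T,246,211)]),(800,400)))
E
python3 fin.py fin1
```

```text
t 21.4 j [ 1.072  0.137 -0.335 -0.001 -1.097 -2.218] pos [357.055 321.497 217.346] yawx -155.7264436510172 z [ 0.     0.001 -1.   ] F [0.21  0.304 0.575] T [-0.002 -0.053 -0.002] w 85.12173007769609
shift cm [ -8.133 -18.509  13.396]
```

View pics/fin1.png

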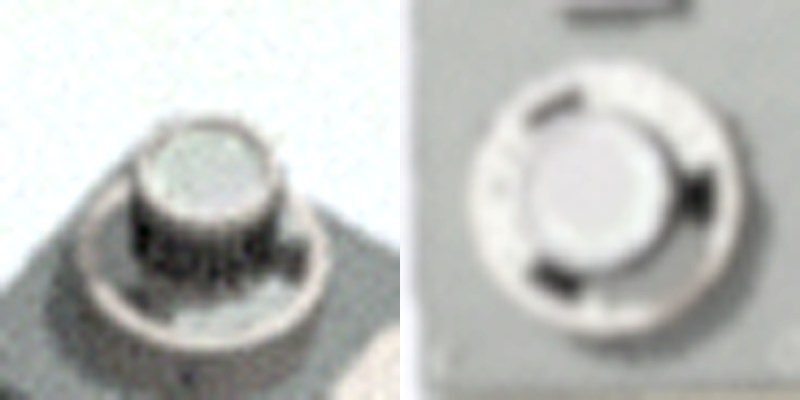

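```bash
cat > lev.py <<'E'
from m2 import edge,circ
from h import *
S=get_image("scene");T=get_image("top"); o={}
for n,d in(("T",T),("S",S)):
    for z,r0,r1,C in((106,17,31,[507.3,186.4]),(62,36,48,[507.3,186.4])):
        C=np.array(C)
        for _ in range(2): C,R,k=circ(edge(d,C,z,r0,r1))
        o[n,z]=px(d,[*C,z]); print("##",n,z,C,R,k)
for z in(106,62): print("## tri",z,tri(ray(T,*o["T",z]),ray(S,*o["S",z])))
E
python3 lev.py|grep "##"
```

```text
Traceback (most recent call last):
  File "lev.py", line 1, in <module>
    from m2 import edge,circ
  File "m2.py", line 1, in <module>
    from m import prof
  File "m.py", line 13, in <module>
    cT,a=disc(T,380,194,15,95,71); cS,b=disc(S,276,242,12,90,71)
                                        ~~~~^^^^^^^^^^^^^^^^^^^^
  File "m.py", line 10, in disc
    c=max((c for c in cs if len(c)>20),key=cv2.contourArea)
ValueError: max() iterable argument is empty
```

```bash
(echo "from h import *"; sed -n '/^A=/,/return s\[/p' m2.py) > ec.py; sed -i 's/from m2/from ec/' lev.py; python3 lev.py|grep "##"
```

```text
## T 106 [506.24804136 189.00172649] 25.373669262316888 99
## T 62 [507.38164868 185.55826137] 40.88798250100273 114
## S 106 [508.65441581 190.31149035] 27.816868912000732 60
## S 62 [507.06283781 187.36158764] 40.930460894323595 82
## tri 106 (array([507.31412648, 190.04623742, 105.03935144]), [np.float64(1.3253365326004436), np.float64(1.325336532599797)])
## tri 62 (array([507.61626903, 185.54272537,  64.02080108]), [np.float64(0.4620054030259834), np.float64(0.4620054030248798)])
```

```bash
cat > lev2.py <<'E'
from h import *
from scipy.optimize import least_squares
S=get_image("scene");T=get_image("top"); old=np.load("im0.npz")
def arc(d,im,C,z):
    g=cv2.cvtColor(im,cv2.COLOR_RGB2GRAY).astype(np.float32); rs=np.arange(18,31,.25); P=[];G=[]
    for a in np.radians(np.arange(0,360,4)):
        q=np.array([px(d,[C[0]+r*np.cos(a),C[1]+r*np.sin(a),z]) for r in rs],np.float32)
        p=np.convolve(cv2.remap(g,q[:,0][None],q[:,1][None],cv2.INTER_LINEAR)[0],np.ones(7)/7,'valid')
        gr=np.gradient(p); k=np.argmin(gr)
        if gr[k]<-3 and 0<k<len(gr)-1: P.append([C[0]+rs[k+3]*np.cos(a),C[1]+rs[k+3]*np.sin(a)]); G.append(np.degrees(a))
    P=np.array(P); s=least_squares(lambda c:np.hypot(*(P-c).T)-24.3,C[:2],loss="soft_l1",f_scale=.5)
    return s.x,len(P),np.median(abs(s.fun)),(min(G),max(G))
def run(tag,ims,C,z):
    o={}
    for n,d in(("T",T),("S",S)):
        c=np.array(C,float)
        for _ in range(3): c,k,e,G=arc(d,ims[n],c,z)
        o[n]=px(d,[*c,z]); print(tag,n,c.round(2),k,round(e,2),G)
    p,r=tri(ray(T,*o["T"]),ray(S,*o["S"])); print(tag,"tri",p.round(2),r[0].round(2))
run("mat",{"T":old["T"],"S":old["S"]},[537.2,-167.6],66)
run("now",{"T":T["image"],"S":S["image"]},[507.3,186.4],106)
E
python3 lev2.py
```

```text
mat T [ 537.7  -168.68] 21 0.36 (np.float64(100.0), np.float64(232.00000000000003))
mat S [ 536.01 -165.44] 62 0.77 (np.float64(0.0), np.float64(356.0))
mat tri [ 537.68 -167.66   71.19] 0.59
now T [507.64 183.89] 20 0.19 (np.float64(156.0), np.float64(288.0))
now S [507.9  185.64] 12 0.49 (np.float64(232.00000000000003), np.float64(344.0))
now tri [508.06 184.1  107.36] 0.66
```

The image check is good to only about 2°. I'll check for level by touching the rim lightly with shut fingers at three places.

>>> servo_tool([
  [0,-2.08,-3.9,0,0,0,0],
  [0,-2.08,-3.9,0,0,0,0],
  [0,-2.08,-3.9,0,0,0,0],
  [0,-2.08,-3.9,0,0,0,0],
  [0,-2.08,-3.9,0,0,0,0],
  [0,0,0,0,0,0,0],
  [0,0,0,4,0,0,0],
  [0,0,0,3.9,0,0,0],
  [0,0,0,1,0,0,0],
  [0,0,0,0,0,0,0],
  [0,0,0,0,0,0,0],
])

```text
clock: 22.9
position: [535.5, 182.7, 129.6]
ee_rot: [-0.207, 0.978, 0.0, 0.001]
contact_force: [0.8, 0.4, 0.1]
gripper_width: 0.0
```

```bash
python3 st.py 532,186,117
```

```text
t 22.9 j [ 0.616  0.364 -0.266  0.001 -0.938 -1.77 ] pos [535.529 182.748 129.603] yawx -156.10748592496057 z [ 0.003  0.001 -1.   ] F [0.788 0.43  0.097] T [ 0.047  0.005 -0.024] w 0.002940734417400143
shift cm [0.195 0.441 1.26 ]
```

>>> servo_tool([
  [0,0.2,0.44,0.4,0,0,0],
  [0,0,0,0.3,0,0,0],
  [0,0,0,0.2,0,0,0],
  [0,0,0,0.1,0,0,0],
  [0,0,0,0,0,0,0],
  [0,0,0,0,0,0,0],
])

```text
clock: 23.5
position: [530.8, 185.4, 118.0]
ee_rot: [-0.207, 0.978, 0.0, 0.0]
contact_force: [-0.3, -0.4, 0.6]
gripper_width: 0.2
```

>>> servo_tool([
  [0,0,0,0.1,0,0,0],
  [0,0,0,0.05,0,0,0],
  [0,0,0,0,0,0,0],
])

```text
clock: 23.8
position: [530.7, 185.4, 116.3]
ee_rot: [-0.207, 0.978, -0.0, -0.0]
contact_force: [0.0, 0.4, 0.1]
gripper_width: 0.1
```

>>> servo_tool([
  [0,0,0,0.05,0,0,0],
  [0,0,0,0.05,0,0,0],
  [0,0,0,0,0,0,0],
])

```text
clock: 24.1
position: [530.6, 185.4, 115.3]
ee_rot: [-0.207, 0.978, -0.0, -0.0]
contact_force: [-0.5, 0.6, 0.0]
gripper_width: 0.2
```

>>> servo_tool([
  [0,0,0,0.05,0,0,0],
  [0,0,0,0.05,0,0,0],
  [0,0,0,0,0,0,0],
])

```text
clock: 24.4
position: [530.6, 185.4, 114.3]
ee_rot: [-0.207, 0.978, -0.0, -0.0]
contact_force: [-0.1, 0.4, -0.2]
gripper_width: 0.0
```

>>> servo_tool([
  [0,0,0,0.05,0,0,0],
  [0,0,0,0.05,0,0,0],
  [0,0,0,0,0,0,0],
])

```text
clock: 24.7
position: [530.7, 185.4, 113.3]
ee_rot: [-0.207, 0.978, -0.0, -0.0]
contact_force: [0.3, -1.4, 0.4]
gripper_width: 0.1
```

>>> servo_tool([
  [0,0,0,0.04,0,0,0],
  [0,0,0,0.03,0,0,0],
  [0,0,0,0,0,0,0],
])

```text
clock: 25.0
position: [530.7, 185.4, 112.7]
ee_rot: [-0.207, 0.978, -0.0, -0.0]
contact_force: [-1.1, 0.1, -0.2]
gripper_width: 0.1
```

```bash
python3 st.py; python3 fin.py probe
```

```text
t 25.0 j [ 0.624  0.378 -0.293 -0.    -0.9   -1.779] pos [530.676 185.425 112.659] yawx -156.14229291638148 z [-0. -0. -1.] F [-1.135  0.063 -0.227] T [-0.046  0.03  -0.025] w 0.1462603613942758
```

>>> servo_tool([
  [0,0,0,-1.3,0,0,0],
  [0,2.1,0.97,0,0,0,0],
  [0,2.1,0.97,0,0,0,0],
  [0,0,0,0.5,0,0,0],
  [0,0,0,0.2,0,0,0],
  [0,0,0,0.1,0,0,0],
  [0,0,0,0,0,0,0],
  [0,0,0,0,0,0,0],
])

```text
clock: 25.9
position: [485.0, 186.2, 117.6]
ee_rot: [-0.207, 0.978, -0.0, 0.0]
contact_force: [0.1, -0.5, 1.3]
gripper_width: 0.1
```

>>> servo_tool([
  [0,0,0,0.05,0,0,0],
  [0,0,0,0.05,0,0,0],
  [0,0,0,0,0,0,0],
])

```text
clock: 26.2
position: [484.5, 186.1, 116.6]
ee_rot: [-0.207, 0.978, -0.0, -0.0]
contact_force: [-0.6, -0.0, 0.3]
gripper_width: 0.0
```

>>> servo_tool([
  [0,0,0,0.05,0,0,0],
  [0,0,0,0.05,0,0,0],
  [0,0,0,0,0,0,0],
])

```text
clock: 26.5
position: [484.4, 186.2, 115.6]
ee_rot: [-0.207, 0.978, -0.0, -0.0]
contact_force: [-1.1, -0.3, -0.4]
gripper_width: -0.1
```

>>> servo_tool([
  [0,0,0,0.05,0,0,0],
  [0,0,0,0.05,0,0,0],
  [0,0,0,0,0,0,0],
])

```text
clock: 26.8
position: [484.4, 186.2, 114.6]
ee_rot: [-0.207, 0.978, -0.0, -0.0]
contact_force: [0.2, 0.4, 0.1]
gripper_width: -0.1
```

>>> servo_tool([
  [0,0,0,0.05,0,0,0],
  [0,0,0,0.05,0,0,0],
  [0,0,0,0,0,0,0],
])

```text
clock: 27.1
position: [484.4, 186.2, 113.6]
ee_rot: [-0.207, 0.978, -0.0, -0.0]
contact_force: [0.4, 0.5, -0.7]
gripper_width: 0.2
```

>>> servo_tool([
  [0,0,0,0.05,0,0,0],
  [0,0,0,0.05,0,0,0],
  [0,0,0,0,0,0,0],
])

```text
clock: 27.4
position: [484.4, 186.2, 112.6]
ee_rot: [-0.207, 0.978, -0.0, -0.0]
contact_force: [0.1, 0.5, -0.1]
gripper_width: -0.2
```

>>> servo_tool([
  [0,0,0,-0.6,0,0,0],
  [0,-0.46,-0.2,0,0,0,0],
  [0,0,0,0.3,0,0,0],
  [0,0,0,0.1,0,0,0],
  [0,0,0,0,0,0,0],
])

```text
clock: 27.9
position: [489.2, 186.0, 114.2]
ee_rot: [-0.207, 0.978, -0.0, -0.001]
contact_force: [-0.7, 0.1, -0.2]
gripper_width: -0.1
```

>>> servo_tool([
  [0,0,0,0.05,0,0,0],
  [0,0,0,0.05,0,0,0],
  [0,0,0,0,0,0,0],
])

```text
clock: 28.2
position: [489.4, 186.2, 113.6]
ee_rot: [-0.207, 0.978, -0.0, -0.0]
contact_force: [-1.1, 0.0, 0.2]
gripper_width: 0.2
```

>>> servo_tool([
  [0,0,0,0.05,0,0,0],
  [0,0,0,0.05,0,0,0],
  [0,0,0,0,0,0,0],
])

```text
clock: 28.5
position: [489.4, 186.2, 112.6]
ee_rot: [-0.207, 0.978, -0.0, -0.0]
contact_force: [-0.3, 1.1, 0.0]
gripper_width: -0.2
```

```bash
python3 st.py; python3 fin.py probe2
```

```text
t 28.5 j [ 0.674  0.32  -0.386 -0.    -0.865 -1.828] pos [489.419 186.2   112.639] yawx -156.1417906803241 z [-0. -0. -1.] F [-0.271  1.079  0.044] T [-0.005  0.026  0.029] w -0.21988372098918949
```

View pics/probe2.png

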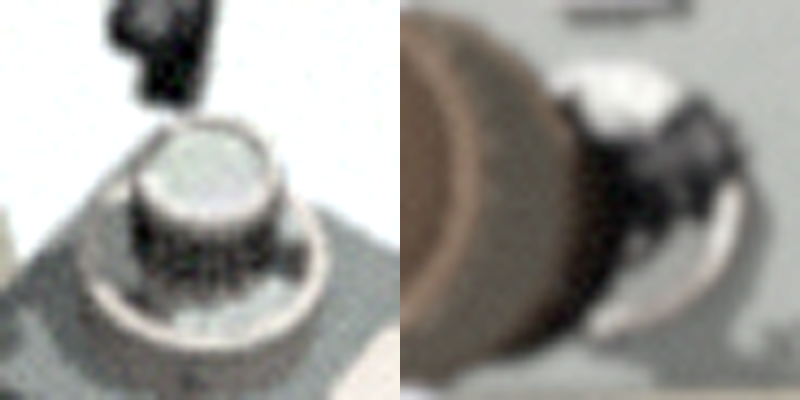

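```bash
python3 - <<'E'
from h import *
S=get_image("scene");p=read_state()["position"]
k=800/92
for z in(101.6,110,120,130): print(z,((px(S,[p[0],p[1],z])-[325,120])*k).round(1))
for c in((508,186,106),(484,186,106),(508,210,106)): print(c,((px(S,c)-[325,120])*k).round(1))
print(onz(S,325+172/k,120+103/k,101.6),onz(S,325+172/k,120+103/k,110))
E
```

```text
101.6 [160.7 145.8]
110 [162.2 128.2]
120 [164.1 106.9]
130 [166.   85.2]
(508, 186, 106) [208.6 163.8]
(484, 186, 106) [147.2 129.2]
(508, 210, 106) [251.6 119. ]
[481.68137745 203.41649588 101.6       ] [485.70396056 196.87326702 110.        ]
```

The picture shows the shut fingertips well above the cell, at about z 120 by projection. So they stand roughly 18 mm higher than I assumed, which explains why nothing was touched. I'll continue down here in small steps.

>>> servo_tool([
  [0,0.2,0.1,0.4,0,0,0],
  [0,0,0,0.2,0,0,0],
  [0,0,0,0,0,0,0],
])

```text
clock: 28.95
position: [486.8, 186.1, 106.2]
ee_rot: [-0.207, 0.978, -0.0, -0.001]
contact_force: [0.6, 0.3, 1.3]
gripper_width: 0.1
```

>>> servo_tool([
  [0,0,0,0.1,0,0,0],
  [0,0,0,0,0,0,0],
])

```text
clock: 29.15
position: [487.2, 186.3, 105.6]
ee_rot: [-0.207, 0.978, -0.0, -0.0]
contact_force: [-1.4, -0.2, 0.1]
gripper_width: -0.0
```

>>> servo_tool([
  [0,0,0,0.1,0,0,0],
  [0,0,0,0,0,0,0],
])

```text
clock: 29.35
position: [487.2, 186.3, 104.6]
ee_rot: [-0.207, 0.978, -0.0, -0.0]
contact_force: [0.4, -0.5, -0.1]
gripper_width: 0.0
```

>>> servo_tool([
  [0,0,0,0.1,0,0,0],
  [0,0,0,0,0,0,0],
])

```text
clock: 29.55
position: [487.2, 186.3, 103.6]
ee_rot: [-0.207, 0.978, -0.0, -0.0]
contact_force: [-0.2, -0.8, 0.2]
gripper_width: -0.3
```

>>> servo_tool([
  [0,0,0,0.1,0,0,0],
  [0,0,0,0,0,0,0],
])

```text
clock: 29.75
position: [487.2, 186.3, 102.6]
ee_rot: [-0.207, 0.978, -0.0, -0.0]
contact_force: [0.3, 0.4, 0.9]
gripper_width: -0.0
```

>>> servo_tool([
  [0,0,0,0.1,0,0,0],
  [0,0,0,0,0,0,0],
])

```text
clock: 29.95
position: [487.2, 186.3, 101.6]
ee_rot: [-0.207, 0.978, -0.0, -0.0]
contact_force: [0.0, -0.1, 0.5]
gripper_width: -0.1
```

>>> servo_tool([
  [0,0,0,0.1,0,0,0],
  [0,0,0,0,0,0,0],
])

```text
clock: 30.15
position: [487.2, 186.3, 100.6]
ee_rot: [-0.207, 0.978, -0.0, -0.0]
contact_force: [-0.0, -0.1, 0.2]
gripper_width: 0.0
```

>>> servo_tool([
  [0,0,0,0.1,0,0,0],
  [0,0,0,0,0,0,0],
])

```text
clock: 30.35
position: [487.1, 186.3, 99.6]
ee_rot: [-0.207, 0.978, -0.0, -0.0]
contact_force: [-0.2, 0.2, -0.4]
gripper_width: 0.0
```

```bash
python3 - <<'E'
from h import *
S=get_image("scene");p=read_state()["position"]
g=cv2.cvtColor(S["image"],cv2.COLOR_RGB2GRAY)
print(px(S,[p[0],p[1],p[2]-11]),px(S,[p[0],p[1],p[2]+7]),px(S,[p[0],p[1],106]))
print(g[120:150,336:360])
E
```

```text
[342.57877902 139.46758769] [342.94300696 135.163805  ] [342.93006759 135.31669894]
[[143 118  73  20  34  54  58  56  27   6   0   1  11  24  86 138 149 146
  148 143 147 149 145 139]
 [144 129  93  44  43  56  57  53  27   6  13   0  14  47 101 140 146 148
  149 146 146 147 147 144]
 [139 112  70  42  54  57  58  41  34  32  16  10  29  79 124 143 146 150
  144 143 146 146 147 143]
 [124  68  36  35  58  64  59  52  47  46  30  12  57 111 140 145 144 145
  147 144 146 145 146 143]
 [ 89  40  23  49  64  70  62  45  46  32  27  22  81 130 150 148 145 146
  144 147 146 144 143 146]
 [ 66  14  27  52  66  70  66  41  27  30  10  21  77 131 148 147 146 146
  146 146 147 147 144 146]
 [ 70   9  24  36  49  55  52  35  27  26   1  33  88 140 148 143 146 146
  147 143 145 144 144 144]
 [ 81  29   9  20  31  33  33  19  20  15   4  39  93 139 153 145 146 146
  145 143 145 146 143 146]
 [111  72  39  23  25  12  14  13  13   5   8  43 100 144 149 146 144 147
  144 146 146 146 146 146]
 [140 116  96  72  31  11   1  11   6   6  18  59 108 143 147 148 145 148
  148 146 144 146 145 147]
 [146 
[... 1314 characters left out ...]
79  77  70  39  53  83 109 126 131 126 122 127 126 130 125 123 123
  120  92  72  84 118 129]
 [ 80  71  72  58  32  32  56  73 102 119 125 124 133 127 129 125 122 107
   95  67  59  85 119 129]
 [ 75  76  73  64  29  16  38  51  68  81  89  97 109 105 101  97  91  80
   65  47  53  94 112 121]
 [ 76  73  69  65  29   4  24  34  39  57  59  66  72  70  77  68  64  49
   37  29  50  90 106 113]
 [ 75  72  76  66  33  12  21  31  26  36  39  48  44  50  52  42  51  29
   16  23  43  74  82  86]
 [ 75  77  69  64  40  14  29  21  19  33  29  33  32  34  38  37  40  20
   24  19  41  57  54  58]
 [ 72  71  71  68  45  23  29  31  17  34  28  27  32  28  35  33  40  32
   27  24  34  46  41  45]]
```

>>> servo_tool([
  [0,0,0,0.1,0,0,0],
  [0,0,0,0,0,0,0],
])

```text
clock: 30.6
position: [487.1, 186.3, 98.6]
ee_rot: [-0.207, 0.978, -0.0, -0.0]
contact_force: [0.5, 0.4, -0.1]
gripper_width: -0.0
```

>>> servo_tool([
  [0,0,0,0.1,0,0,0],
  [0,0,0,0,0,0,0],
])

```text
clock: 30.8
position: [487.1, 186.3, 97.6]
ee_rot: [-0.207, 0.978, -0.0, -0.0]
contact_force: [-0.1, -0.8, 0.8]
gripper_width: -0.0
```

>>> servo_tool([
  [0,0,0,0.05,0,0,0],
  [0,0,0,0,0,0,0],
])

```text
clock: 31.0
position: [487.2, 186.3, 97.1]
ee_rot: [-0.207, 0.978, -0.0, -0.0]
contact_force: [-0.3, -0.3, 0.2]
gripper_width: 0.1
```

>>> servo_tool([
  [0,0,0,0.1,0,0,0],
  [0,0,0,0,0,0,0],
])

```text
clock: 31.2
position: [487.1, 186.3, 96.1]
ee_rot: [-0.207, 0.978, -0.0, -0.0]
contact_force: [-0.6, -0.1, -0.0]
gripper_width: -0.4
```

>>> servo_tool([
  [0,0,0,0.1,0,0,0],
  [0,0,0,0,0,0,0],
])

```text
clock: 31.4
position: [487.1, 186.3, 95.1]
ee_rot: [-0.207, 0.978, -0.0, -0.0]
contact_force: [0.9, 1.1, -0.5]
gripper_width: 0.0
```

```bash
python3 - <<'E'
from h import *
S=get_image("scene")
g=cv2.cvtColor(S["image"],cv2.COLOR_RGB2GRAY)
print(g[128:146,336:356])
E
```

```text
[[ 78  18  17  30  33  31  40  26  18  22  11  46  97 143 145 142 146 146
  147 147]
 [103  54  29  23  21  24  22  12   3   9  19  52 110 149 143 146 146 148
  146 147]
 [135 106  86  62  32   5  10  18   5  14  15  61 113 146 147 146 139 146
  146 145]
 [145 143 139 112  58  13   1   1  12   1  27  66 124 143 149 149 146 148
  146 146]
 [145 150 142 113  58  23  16   6   9   4  44  77 125 144 147 142 141 145
  147 147]
 [144 150 141 102  50  11   9   3   6  30  47  79 110 119 123 124 131 140
  143 147]
 [146 143 138  99  45   9   1   6   0  21  49  78  99  94  93  95 105 122
  137 140]
 [145 149 139 112  66  27  22  23  21  34  64  96 117 114 111 107  97  99
  119 140]
 [146 149 147 136 103  58  49  60  63  64  82 106 118 118 125 129 119 100
   97 115]
 [145 148 148 132 100  80  77  95 106 110 109 119 117 117 121 123 123 112
   97 107]
 [148 146 128 101  82  83  89 111 119 116 118 122 121 119 121 117 123 120
  107 103]
 [144 128 104  82  78 100 108 120 118 117 121 121 120 120 123 119 119 121
  113 105]
 [128 105  96  97  88 117 127 128 119 115 121 119 123 123 121 122 118 122
  116 110]
 [102  87 101 109  74 102 130 133 122 116 121 118 120 118 121 123 123 122
  126 120]
 [ 84  77  93 101  61  76 119 129 129 121 123 120 122 125 123 123 125 128
  129 114]
 [ 80  79  77  70  34  53  84 112 124 130 126 126 125 124 127 129 127 124
  119  97]
 [ 76  75  71  61  32  30  54  74 102 121 124 125 129 130 128 129 118 109
   90  71]
 [ 79  72  80  64  32  21  35  51  63  81  86 102 106 106 103  93  87  81
   69  42]]
```

>>> servo_tool([
  [0,0,0,0.1,0,0,0],
  [0,0,0,0,0,0,0],
])

```text
clock: 31.65
position: [487.1, 186.3, 94.1]
ee_rot: [-0.207, 0.978, -0.0, -0.0]
contact_force: [0.8, 0.6, -0.5]
gripper_width: -0.1
```

>>> servo_tool([
  [0,0,0,0.1,0,0,0],
  [0,0,0,0,0,0,0],
])

```text
clock: 31.85
position: [487.1, 186.3, 93.1]
ee_rot: [-0.207, 0.978, -0.0, -0.0]
contact_force: [-0.9, -0.7, 0.5]
gripper_width: -0.1
```

>>> servo_tool([
  [0,0,0,0.05,0,0,0],
  [0,0,0,0,0,0,0],
])

```text
clock: 32.05
position: [487.2, 186.3, 92.7]
ee_rot: [-0.207, 0.978, -0.0, -0.0]
contact_force: [0.2, -0.3, 1.0]
gripper_width: 0.2
```

No contact yet, and this probe costs time, so I'll stop it and retract. I'll then compare the near-side rim arcs with those from the mat picture, using the same edges and the same method.

>>> servo_tool([
  [0,0,0,-3,0,0,0],
  [0,0,0,-5,0,0,0],
  [0,0,0,-4,0,0,0],
  [1,3,3.5,0,0,0,0],
  [1,3,3.5,0,0,0,0],
  [1,3,3.5,0,0,0,0],
  [1,3,3.5,0,0,0,0],
  [1,0,0,0,0,0,0],
])

```text
clock: 32.85
position: [317.3, 267.3, 213.2]
ee_rot: [-0.21, 0.978, 0.001, 0.0]
contact_force: [0.2, -0.5, 0.5]
gripper_width: 72.3
```

```bash
sed -i 's/np.arange(0,360,4)/np.arange(*LIM[d is S],4)/; s/^def arc/LIM={True:(232,340),False:(160,285)}\ndef arc/' lev2.py
sed -i 's/^run("mat"/LIM={True:(232,340),False:(105,235)}\nrun("mat"/; s/^run("now"/LIM={True:(232,340),False:(160,285)}\nrun("now"/' lev2.py; python3 lev2.py; python3 st.py|cut -c1-200
python3 - <<'E'
from h import *
S=get_image("scene");T=get_image("top")
# sensitivity: effect of 2mm z on S plane point
for d in(S,T):
    print(onz(d,*px(d,[507.3,186.4,104]),106))
E
```

```text
mat T [ 537.82 -168.39] 22 0.26 (np.float64(105.00000000000001), np.float64(229.0))
mat S [ 536.07 -165.03] 27 0.31 (np.float64(232.00000000000003), np.float64(336.0))
mat tri [ 537.81 -167.34   71.39] 0.61
now T [507.89 183.75] 19 0.23 (np.float64(160.0), np.float64(284.0))
now S [508.19 185.71] 8 0.42 (np.float64(232.00000000000003), np.float64(280.0))
now tri [508.37 184.   107.51] 0.74
t 32.95 j [ 1.088  0.024 -0.474  0.    -1.072 -2.239] pos [320.141 266.457 213.171] yawx -155.9591165505882 z [ 0.001  0.001 -1.   ] F [ 0.204 -0.272 -0.314] T [ 0.018 -0.006 -0.1  ] w 84.734925179457
[508.20229665 184.87641999 106.        ]
[507.18171921 186.0668684  106.        ]
```

The arcs and the earlier force knee (TCP about 81.4, so origin about 42.3) both say the cell may sit 1–2 mm low, with a lug possibly caught under a lip. I'll regrip, press again, turn closer to the stop and let it up again.

>>> servo_tool([
  [1,-3.46,-3.74,0,0,0,0],
  [1,-3.46,-3.74,0,0,0,0],
  [1,-3.46,-3.74,0,0,0,0],
  [1,-3.46,-3.74,0,0,0,0],
  [1,0,0,2,0,0,0],
  [1,0,0,1,0,0,0],
  [1,0,0,0,0,0,0],
  [1,0,0,0,0,0,0],
  [1,0,0,0,0,0,0],
])

```text
clock: 33.95
position: [504.5, 187.1, 183.8]
ee_rot: [-0.207, 0.978, 0.0, 0.001]
contact_force: [-0.1, 0.3, 0.5]
gripper_width: 85.6
```

```bash
python3 st.py 507.3,186.3,79.5
```

```text
t 33.95 j [ 0.657  0.265 -0.259  0.    -1.044 -1.81 ] pos [504.499 187.053 183.791] yawx -156.07125597861392 z [ 0.002  0.001 -1.   ] F [-0.121  0.273  0.479] T [-0.013 -0.02   0.033] w 85.62371259312404
shift cm [-0.206 -0.184 10.429]
```

>>> servo_tool([
  [1,-0.2,-0.18,4,0,0,0],
  [1,0,0,3.5,0,0,0],
  [1,0,0,1.9,0,0,0],
  [1,0,0,0.8,0,0,0],
  [1,0,0,0.2,0,0,0],
  [1,0,0,0,0,0,0],
  [1,0,0,0,0,0,0],
])

```text
clock: 34.65
position: [507.8, 186.4, 80.2]
ee_rot: [-0.207, 0.978, 0.001, 0.001]
contact_force: [0.1, 0.3, -0.2]
gripper_width: 85.3
```

```bash
python3 st.py 507.3,186.3,79.5
```

```text
t 34.65 j [ 0.652  0.386 -0.383  0.    -0.799 -1.806] pos [507.841 186.413  80.239] yawx -156.10484156314755 z [ 0.003  0.002 -1.   ] F [ 0.114  0.278 -0.197] T [ 0.022 -0.001  0.027] w 85.255514183539
shift cm [0.054 0.012 0.074]
```

>>> servo_tool([
  [0,0.04,0,0.05,0,0,0],
  [0,0,0,0,0,0,0],
  [0,0,0,0,0,0,0],
  [0,0,0,0,0,0,0],
  [0,0,0,0,0,0,0],
  [0,0,0,0,0,0,0],
  [0,0,0,0,0,0,0],
])

```text
clock: 35.35
position: [507.3, 185.7, 78.8]
ee_rot: [-0.207, 0.978, 0.0, 0.001]
contact_force: [0.4, -1.1, 5.3]
gripper_width: 46.0
```

```bash
python3 st.py 507.3,186.3,79.5
```

```text
t 35.35 j [ 0.652  0.387 -0.385  0.001 -0.797 -1.806] pos [507.282 185.687  78.818] yawx -156.11980214551534 z [ 0.001  0.    -1.   ] F [ 0.378 -1.077  5.323] T [-0.261 -0.146 -0.026] w 46.01684574950592
shift cm [-0.027  0.055 -0.068]
```

>>> servo_tool([
  [0,0,0,0.1,0,0,0],
  [0,0,0,0,0,0,0],
  [0,0,0,0,0,0,0],
])

```text
clock: 35.65
position: [507.8, 186.0, 78.4]
ee_rot: [-0.207, 0.978, 0.0, 0.001]
contact_force: [1.4, -1.1, 6.7]
gripper_width: 45.7
```

>>> servo_tool([
  [0,0,0,0.1,0,0,0],
  [0,0,0,0,0,0,0],
  [0,0,0,0,0,0,0],
])

```text
clock: 35.95
position: [508.2, 186.1, 77.9]
ee_rot: [-0.207, 0.978, 0.0, 0.002]
contact_force: [0.3, -1.4, 9.5]
gripper_width: 45.5
```

```bash
python3 st.py 507.3,186.3,79.5
```

```text
t 35.95 j [ 0.652  0.389 -0.386  0.002 -0.793 -1.806] pos [508.156 186.138  77.944] yawx -156.080830878444 z [ 0.004  0.001 -1.   ] F [ 0.346 -1.352  9.471] T [-0.39  -0.094 -0.009] w 45.46096863949005
shift cm [ 0.071  0.049 -0.156]
```

>>> servo_tool([
  [0,0,0,0.1,0,0,0],
  [0,0,0,0,0,0,0],
  [0,0,0,0,0,0,0],
])

```text
clock: 36.25
position: [508.3, 186.2, 77.3]
ee_rot: [-0.207, 0.978, 0.0, 0.002]
contact_force: [0.5, -0.9, 12.0]
gripper_width: 45.6
```

```bash
python3 st.py 507.3,186.3,79.5
```

```text
t 36.25 j [ 0.652  0.39  -0.386  0.002 -0.791 -1.806] pos [508.263 186.168  77.288] yawx -156.07825312080112 z [ 0.004  0.001 -1.   ] F [ 0.506 -0.926 11.999] T [-0.354  0.214 -0.083] w 45.61555756929613
shift cm [ 0.082  0.051 -0.222]
```

The geometry now fits. Taking the lug's full width (±13° at its root), the seat range is 41–49°, so I had released at its edge. I'll turn 3° further clockwise and let it up.

>>> servo_tool([
  [0,0.03,0.02,0.02,0,0,1.6],
  [0,0,0,0,0,0,1.6],
  [0,0,0,0,0,0,0],
  [0,0,0,-0.1,0,0,0],
  [0,0,0,-0.1,0,0,0],
  [0,0,0,0,0,0,0],
  [0,0,0,0,0,0,0],
])

```text
clock: 36.95
position: [507.8, 186.1, 78.5]
ee_rot: [-0.18, 0.984, 0.0, 0.002]
contact_force: [0.2, -0.5, 8.0]
gripper_width: 45.4
```

```bash
python3 st.py 507.3,186.3,79.5
```

```text
t 36.95 j [ 0.652  0.387 -0.386  0.002 -0.794 -1.862] pos [507.755 186.097  78.536] yawx -159.28025461892838 z [ 0.003  0.001 -1.   ] F [ 0.222 -0.521  7.984] T [-0.421 -0.238  0.064] w 45.39723988337097
shift cm [ 0.035  0.035 -0.096]
```

>>> servo_tool([
  [0,0,0,-0.1,0,0,0],
  [0,0,0,0,0,0,0],
  [0,0,0,0,0,0,0],
])

```text
clock: 37.25
position: [507.6, 186.1, 79.4]
ee_rot: [-0.18, 0.984, 0.0, 0.002]
contact_force: [1.4, -0.5, 9.1]
gripper_width: 45.5
```

```bash
python3 st.py 507.3,186.3,79.5
```

```text
t 37.25 j [ 0.652  0.386 -0.385  0.001 -0.797 -1.862] pos [507.644 186.081  79.365] yawx -159.29097278921978 z [ 0.003  0.001 -1.   ] F [ 1.421 -0.486  9.095] T [-0.397 -0.192 -0.031] w 45.52131279431823
shift cm [ 0.024  0.033 -0.014]
```

>>> servo_tool([
  [0,0,0,-0.1,0,0,0],
  [0,0,0,0,0,0,0],
  [0,0,0,0,0,0,0],
])

```text
clock: 37.55
position: [507.3, 186.0, 79.6]
ee_rot: [-0.18, 0.984, 0.0, 0.001]
contact_force: [2.7, -2.2, 5.4]
gripper_width: 45.1
```

```bash
python3 st.py 507.3,186.3,79.5
```

```text
t 37.55 j [ 0.652  0.386 -0.385  0.001 -0.798 -1.862] pos [507.323 185.987  79.606] yawx -159.30537813570626 z [ 0.002  0.001 -1.   ] F [ 2.712 -2.209  5.388] T [-0.402 -0.842  0.038] w 45.10738786987836
shift cm [-0.009  0.03   0.011]
```

>>> servo_tool([
  [0,0,0,0,0,0,1],
  [0,0,0,0,0,0,-1],
  [0.9,0,0,0,0,0,0],
  [0.9,0,0,0,0,0,0],
  [0.9,0,0,0,0,0,0],
  [0.9,0,0,0,0,0,0],
])

```text
clock: 38.15
position: [505.6, 185.3, 78.4]
ee_rot: [-0.179, 0.984, -0.0, -0.001]
contact_force: [0.5, 0.3, 0.3]
gripper_width: 76.6
```

```bash
python3 st.py 507.3,186.3,79
```

```text
t 38.15 j [ 0.652  0.387 -0.387 -0.001 -0.799 -1.863] pos [505.597 185.305  78.373] yawx -159.3558622493843 z [-0.002 -0.001 -1.   ] F [0.517 0.298 0.344] T [0.025 0.018 0.029] w 76.57904235855092
shift cm [-0.194  0.033 -0.063]
```

>>> servo_tool([
  [0.9,-0.22,0.0,0,0,0,0],
  [0.9,0,0,0,0,0,0],
  [0,0,0,0,0,0,0],
  [0,0,0,0,0,0,0],
  [0,0,0,0,0,0,0],
  [0,0,0,0,0,0,0],
  [0,0,0,0,0,0,0],
  [0,0,0,0,0,0,0],
])

```text
clock: 38.95
position: [508.4, 186.5, 79.5]
ee_rot: [-0.179, 0.984, 0.0, 0.0]
contact_force: [-1.9, 1.3, 4.9]
gripper_width: 45.3
```

```bash
python3 st.py 507.3,186.3,79
```

```text
t 38.95 j [ 0.651  0.389 -0.38   0.    -0.802 -1.861] pos [508.424 186.47   79.463] yawx -159.3297101632832 z [ 0.  0. -1.] F [-1.91   1.272  4.942] T [0.21  0.657 0.043] w 45.32213230590055
shift cm [0.111 0.024 0.046]
```

>>> servo_tool([
  [0,0,0,0.1,0,0,0],
  [0,0,0,0.1,0,0,0],
  [0,0,0,0,0,0,0],
  [0,0,0,0,0,0,0],
])

```text
clock: 39.35
position: [508.6, 186.6, 78.0]
ee_rot: [-0.18, 0.984, 0.0, 0.001]
contact_force: [-3.4, 0.6, 8.8]
gripper_width: 45.3
```

```bash
python3 st.py 507.3,186.3,79
```

```text
t 39.35 j [ 0.651  0.391 -0.381  0.    -0.798 -1.861] pos [508.647 186.568  78.045] yawx -159.3126225032971 z [ 0.001  0.    -1.   ] F [-3.409  0.571  8.753] T [0.175 0.999 0.042] w 45.33976433125086
shift cm [ 0.135  0.023 -0.096]
```

Height check: the grip height now works out to origin ≈ 43.9 mm, so it is home. Before it was 42.4. I'll ease up, let go and retract.

>>> servo_tool([
  [0,0.06,0,-0.1,0,0,0],
  [0,0,0,-0.1,0,0,0],
  [0,0,0,0,0,0,0],
  [0.9,0,0,0,0,0,0],
  [0.9,0,0,0,0,0,0],
  [0.9,0,0,0,0,0,0],
  [1,0,0,0,0,0,0],
])

```text
clock: 40.05
position: [507.6, 186.0, 78.6]
ee_rot: [-0.179, 0.984, -0.0, -0.0]
contact_force: [0.1, -0.2, 0.4]
gripper_width: 84.9
```

>>> servo_tool([
  [1,0,0,-1.5,0,0,0],
  [1,0,0,-3,0,0,0],
  [1,0,0,-4.5,0,0,0],
  [1,0,0,-4.5,0,0,0],
  [1,2,4.3,0,0,0,0],
  [1,2,4.3,0,0,0,0],
  [1,2,4.3,0,0,0,0],
  [1,2,4.3,0,0,0,0],
  [1,0,0,0,0,0,0],
])

```text
clock: 40.95
position: [369.3, 321.8, 214.2]
ee_rot: [-0.183, 0.983, 0.001, 0.0]
contact_force: [-0.2, -0.5, 0.1]
gripper_width: 85.7
```

```bash
python3 lev2.py | grep now; python3 lev.py | grep "##"; python3 st.py | cut -c1-160
```

```text
now T [508.44 185.21] 26 0.52 (np.float64(160.0), np.float64(284.0))
now S [510.76 187.04] 9 0.28 (np.float64(232.00000000000003), np.float64(264.0))
now tri [509.58 186.25 105.6 ] 1.46
## T 106 [507.28476415 190.72941781] 26.650403832657606 60
## T 62 [507.29197572 185.707166  ] 40.847063051851194 113
## S 106 [509.9316377  182.35970313] 19.6769310620858 67
## S 62 [506.90486469 187.62228089] 40.895163926810746 87
## tri 106 (array([506.58292334, 191.28818986,  95.95744961]), [np.float64(1.7130664263668751), np.float64(1.7130664263669018)])
## tri 62 (array([507.52489008, 185.67099613,  64.19104764]), [np.float64(0.47240624574412116), np.float64(0.4724062457437466)])
t 41.15 j [ 1.039  0.158 -0.32   0.    -1.094 -2.25 ] pos [372.543 318.391 213.887] yawx -159.37353890480358 z [-0. -0. -1.] F [ 0.065 -0.653 -0.229] T [-0.016
```

```bash
python3 -c "
from bench import *
print(job_done())"
```

```text
the job is handed in; nothing more can be done
None
```

The lens cell is in the photometer's bayonet and I have handed the job in at about 41 s. By feel it is home, but the cameras could not confirm that it sits level.

**What I did:**
- I took the cell from the blue mat and lowered it with its lugs lined up to the gaps I had measured. The lugs dropped straight through, so no searching turn was needed.
- I pressed it down to about 12 N on the wrist and turned it clockwise to the hard stop. I then backed off and let it up.
- That first release was wrong. The height worked out at about 42.4 mm, so a lug was probably still under a lip. I gripped it again, pressed, turned 3° further clockwise, let it up and released.
- I gripped it once more only to check the height, then let go and retracted clear.

**Last checks:**
- **Height:** working back from the spring force, the cell stands about 43.9 mm above the bench, against 44 mm when home.
- **Angle:** it is about 45° clockwise of the gaps.
- **Forces:** the highest wrist force I read was about 12 N, well under the 40 N limit. I only saw the reading at the end of each move.

**What failed or disagreed:**
- **Level:** the top camera puts the cell within about 1 mm of the mount's axis. The scene camera's rim fit and one of the two height fits were poor, so level rests on the height by feel.
- **Rim touch test:** it never made contact, because the fingertips seemed to stand higher than I had assumed.
- **Grip width:** it read about 45 mm on a 48 mm grip, and I found no sure reason.
- **Bystanders:** I did not check the other things on the bench at the end. The arm kept clear of them as far as I could tell.

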